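Weigh a cup of seed balls and charge the bench feeder

TASK

Lift the square cup of seed balls out of the caddy and stand it on the scale, letting go for a moment so that it is weighed; then lift it again, upright, with the hand slanted well off the vertical so that it does not hang over the mouth, and pour all seven balls into the feeder's hopper. Stand the empty cup back upright on the scale pan, then turn the feeder's rate dial until its white pointer is at the long mark. Leave the other things on the bench as they are.

Things in the scene. Friction and masses are not known exactly. Their poses are not given: they have to be found in the camera images.
- caddy: fixed plywood carrier, 88 (x) by 276 mm (y), two open bays side by side along y. Origin: centre of underside. Floor 8 mm thick; long walls at -x and +x 112 mm tall, inner faces 72 mm apart; end walls and divider only 48 mm tall. Bay centres at y = -67 and +67 mm, each 126 mm long in y: finger room beside the cup in y only. One bay holds the cup, the other the beaker, either way round
- cup: the square cup: plain grey plastic, straight-sided, open-topped, outside 60 mm by 60 mm by 100 mm tall, walls and floor 4 mm, about 100 g; z points up out of its mouth, x and y are square to its sides. Origin: centre of its underside. Starts upright in a bay of the caddy with its sides within 5 degrees of the caddy's, holding the seven seed balls
- ball0_center (a point): centre of seed ball 1 of 7, a 24 mm clay ball of about 12 g; all start in the square cup
- ball1_center (a point): centre of seed ball 2 of 7, a 24 mm clay ball of about 12 g; all start in the square cup
- ball2_center (a point): centre of seed ball 3 of 7, a 24 mm clay ball of about 12 g; all start in the square cup
- ball3_center (a point): centre of seed ball 4 of 7, a 24 mm clay ball of about 12 g; all start in the square cup
- ball4_center (a point): centre of seed ball 5 of 7, a 24 mm clay ball of about 12 g; all start in the square cup
- ball5_center (a point): centre of seed ball 6 of 7, a 24 mm clay ball of about 12 g; all start in the square cup
- ball6_center (a point): centre of seed ball 7 of 7, a 24 mm clay ball of about 12 g; all start in the square cup
- pan (a point): centre of the top of the steel pan of the low bench scale (fixed): pan 130 mm (x) by 140 mm (y), its top 30 mm above the table; x and y run along its edges, a 22 mm wide display strip lies at its -x side, lower than the pan
- hopper_in (a point): centre of the inner floor of the feeder's square steel hopper (fixed): inside 166 mm by 166 mm, walls 4 mm, rim 81 mm above this point (115 mm above the table); x and y run along its sides
- dial_grip (a point): on the upright axis of the feeder's rate dial, at the height to grip (73 mm above the table); the dial is on the panel at the hopper's -x side, 155 mm from the hopper's centre. A 44 mm disc with a black grip bar 42 mm long, 14 mm wide, its top 80 mm above the table. This frame turns with it: x runs along the bar; the white pointer line on the bar points to -x
- dial (a joint): angle of the rate dial in rad, growing as it turns clockwise seen from above, 0 to 3.0; at 0 the pointer points to the -x of the hopper. The scale's eleven marks are 0.3 rad apart from 0 to 3.0; the long thick mark is the eighth, at 2.1. It stays where it is left
- dial_mark (a point): middle of the long thick mark on the panel, 46 mm from the dial's axis
- beaker: bystander: round grey plastic beaker, 66 mm across, 100 mm tall, empty, loose in the caddy's other bay. Origin: centre of its underside
- sprayer: bystander: white bottle 60 mm across, 170 mm tall, loose. Origin: centre of its underside
- clay_pot: bystander: small terracotta pot 76 mm across, 60 mm tall, loose. Origin: centre of its underside
- brush: bystander: small wooden-handled brush 160 mm long lying along its x, loose. Origin: under its middle
- jar: bystander: capped glass jar 68 mm across, 90 mm tall, loose. Origin: centre of its underside
Mind the look-alikes: they are no part of the job. What is shaped like the cup but purple or yellow is not meant. Of the things that look like the part that bears pan, take the one that is nearest to the robot's base at the start.

How it is judged:
By the outcome, as a careful person would: the job done as asked, in the order asked, and still so for the second after the job is handed in, with the robot touching nothing.
It also fails if it takes over 72 s, if anything falls off the work surface, if the arm or the gripper's body presses on something with over 40 N, if the wrist force passes 120 N, or if a joint passes its speed limit or range.

ROBOT

A 6-joint arm with a two-finger parallel gripper is mounted at the origin on the work surface. World frame = base frame: x ahead of the robot, y to its left, z up, the work surface at z = 0. Lengths are in m, angles in rad, forces in N, time in s.
With the tool pointing down it reaches from about 0.325 to 0.875 m from the base axis. Payload 4.4 kg.
Tool frame: the origin (TCP) lies at the centre of the arm's flange, where the gripper is bolted on; the fingertips stand 173 mm ahead of it and the grasp point (between the pads) lies 155 mm ahead of it; z points along the fingers, x is the direction in which the jaws open and shut, and the axes are right-handed (so a half turn about z gives the same grasp; the last joint's range is limited). The gripper opens to 85 mm and grips with 20 to 120 N. Pads are 22 mm wide; open, the fingers measure 114 mm over their backs; the gripper's body (76 mm by 85 mm) begins 54 mm behind the grasp point. The pads swing forward as they close: fully open they stand 13 mm farther back than shut.
Start: joints at [1.04, 0.207, 1.542, -0, 1.393, -0.15], TCP at [0.214, 0.534, 0.405] pointing down, gripper open.
Joint ranges: [-2.73, 2.73], [-0.86, 2.22], [0.23, 2.46], [-1.11, 4.25], [0.08, 2.63], [-2.82, 2.82]. Speed limits (rad/s): [2.79, 2.79, 3.14, 3.14, 3.14, 3.14].

INTERFACE

Orientations are given as a unit quaternion [x, y, z, w].
In Python, from rig import read_state, viewer, bot gives the robot as it stands. The module is installed in compiled form; this text tells all that it offers.
- The arm moves only by the tool carry_out, never from a script. Its argument "motion" is a list of rows, each an object with "fingers": the finger opening in cm, from 0 to 8.54; "slide": the shift along the world's x, y, z in cm, a list of three; "twist": the turn, a rotation vector about the world's x, y, z in units of 8 degrees (1.0 is 8 degrees), a list of three. In form: [{"fingers": fingers, "slide": [x, y, z], "twist": [ax, ay, az]}, ...]. A call has 1 to 12 rows; each row shifts and turns the pose as measured when the row begins; what a row does not reach is not made up. A row lasts 1/10 s, in which the tool goes at most 50 mm and 8.59 degrees, less where a joint would pass 70% of its speed; a pose out of reach is approached as far as the arm can. A call with a gripper value outside its range is refused whole. The fingers move at their own pace and stop on an object; "squeeze" is the grip in N (left out, the last holds). Time passes only in rows, so rows that do not move let the fingers close. It gives the time, the measured TCP pose, the force and the opening at its end, in the units of the state.
- read_state(): the state, without advancing time (a new reading comes with each control period).
- viewer.read_camera(name): name is "scene" or "top" or "wrist"; returns a dict with "pixels" (400x640x3 uint8, blue, green, red), "K" (3x3 intrinsics, pixels), "R" (3x3) and "t" (3): a world point X has camera coordinates R X + t; the wrist camera has in their place "T_tool_cam" (4x4, takes a point from camera to tool coordinates, whose origin is the TCP and whose axes are the tool frame's). Camera axes: x right, y down, z forward; pixel columns grow to the right and rows downward; lengths in m; the calibration is good to about 2 mm. A picture is of the moment at which its call begins: read the wrist's pose just before it. There is no depth.
- bot.hand_in(): hands the job in, once; it reports no verdict.
The state is a dict: "t": time; "qpos": joint angles; "qd": joint speeds; "joint_efforts": joint torques, N m; "position": TCP position; "tcp_rot": TCP orientation; "force": force on the tool from outside, world axes, zero at the start; "torque": the same for the moment, N m; "grip_width": finger opening in m.
Only numpy, scipy, OpenCV 4.12 (cv2) and the standard library are available. Lean on these libraries where they do the work, as an engineer would, in place of code of your own. Each camera call takes 0.05 s, during which the arm holds its last target. There are 200 camera calls.

## Working session

There is one attempt and no reset: what is moved stays moved. The work goes in short steps, Python scripts to look and compute and a tool call to move; the robot and the scene stay as the last step left them, time stands still between calls to the robot, and variables do not carry over. Pictures are saved under pics/ and viewed, about 8 in all and at most 12, crops included, and the job is handed in when it is done.

Besides the shell and the picture viewer there is one more tool, called after ">>>" in YAML: its name, and indented under it one key for each argument. carry_out: Moves the arm, as the interface text tells. Its arguments: {"type":"object","properties":{"motion":{"type":"array","items":{"type":"object","properties":{"fingers":{"type":"number"},"slide":{"type":"array","items":{"type":"number"}},"twist":{"type":"array","items":{"type":"number"}}}}},"squeeze":{"type":"number"}},"required":["motion"]}

```bash
mkdir -p pics; ls; cat > h.py <<'E'
import numpy as np, cv2
from rig import read_state, viewer, bot
def ray(c,uv,z):
    K,R,t=np.array(c["K"]),np.array(c["R"]),np.array(c["t"])
    d=R.T@np.linalg.inv(K)@np.array([uv[0],uv[1],1.]); o=-R.T@t
    return o+d*(z-o[2])/d[2]
def proj(c,X):
    p=np.array(c["K"])@(np.array(c["R"])@np.array(X)+np.array(c["t"])); return p[:2]/p[2]
E
python3 - <<'E'
from h import *
import pickle
s=read_state(); print({k:np.round(v,3) for k,v in s.items()})
for n in("scene","top"):
    c=viewer.read_camera(n); pickle.dump(c,open(n+".pkl","wb")); cv2.imwrite(f"pics/{n}0.png",c["pixels"])
    print(n,np.round(-np.array(c["R"]).T@c["t"],3),np.round(c["K"],1).tolist())
E
```

```text
pics
{'t': np.float64(0.0), 'qpos': array([ 1.04 ,  0.207,  1.543,  0.   ,  1.393, -0.15 ]), 'qd': array([-0.   ,  0.002,  0.001, -0.   ,  0.002, -0.001]), 'joint_efforts': array([-1.0000e-03, -3.8304e+01, -2.9159e+01, -0.0000e+00,  1.1000e-02,
        0.0000e+00]), 'position': array([0.214, 0.533, 0.403]), 'tcp_rot': array([ 0.828,  0.561, -0.001,  0.   ]), 'force': array([ 0.599,  0.264, -0.361]), 'torque': array([ 0.005, -0.002,  0.033]), 'grip_width': np.float64(0.085)}
scene [ 1.6   -0.253  0.906] [[427.2, 0.0, 321.7], [0.0, 427.2, 197.2], [0.0, 0.0, 1.0]]
top [ 0.51  -0.034  1.075] [[370.1, 0.0, 323.1], [0.0, 370.1, 198.8], [0.0, 0.0, 1.0]]
```

View pics/scene0.png

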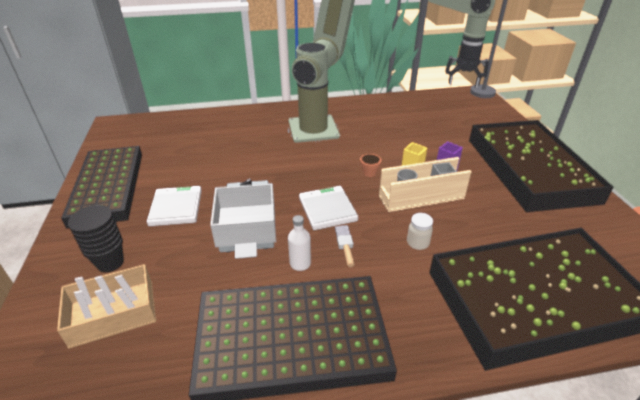

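View pics/top0.png

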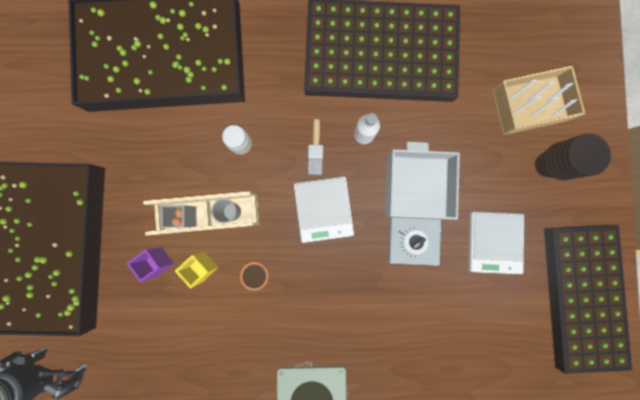

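Scene and top views: candidates for the cup are the grey square with balls at top (178,217), the round beaker at (224,211), the purple cup at (150,264) and the yellow cup at (196,269). I choose the grey square. The scales are at (323,210) and (497,243), and the first looks nearer the base at (312,395). The feeder is at (423,185) with its dial at (416,242). One close crop to check.

```bash
python3 - <<'E'
from h import *
im=cv2.imread("pics/top0.png")
a=cv2.resize(im[185:285,130:270],None,fx=5,fy=5,interpolation=cv2.INTER_CUBIC)[:, :]
b=cv2.resize(im[140:280,290:470],None,fx=4,fy=4,interpolation=cv2.INTER_CUBIC)
o=np.zeros((560,800,3),np.uint8)
a=cv2.resize(im[185:245,140:265],None,fx=3.2*2,fy=3.2*2,interpolation=cv2.INTER_CUBIC)
cv2.imwrite("pics/cad.png",a); cv2.imwrite("pics/feed.png",b)
E
```

```text
(no output)
```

View pics/cad.png

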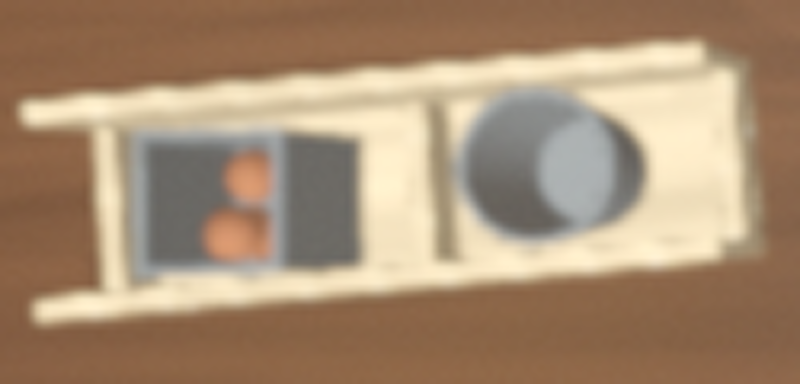

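View pics/feed.png

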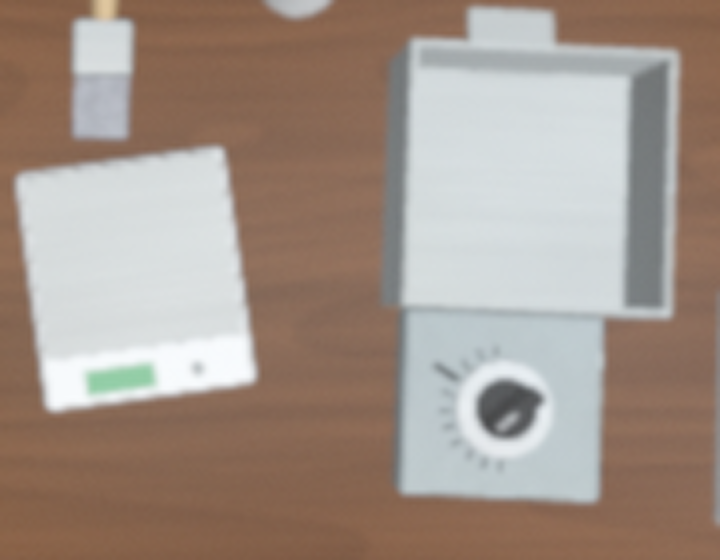

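```bash
python3 - <<'E'
from h import *
import pickle
c=pickle.load(open("top.pkl","rb"))
def q(name,pts,s,off,z):
    P=np.array([ray(c,(p[0]/s+off[0],p[1]/s+off[1]),z)[:2] for p in pts])
    e=np.diff(np.vstack([P,P[:1]]),axis=0)
    print(name,"ctr",P.mean(0).round(4),"len",np.linalg.norm(e,axis=1).round(3),"ang mod90",np.round((np.degrees(np.arctan2(e[:,1],e[:,0]))+45)%90-45,1)); return P
f=(290,140);a=(140,185)
q("pan",[(18,175),(222,147),(245,335),(50,360)],4,f,.03)
q("scale all",[(18,175),(222,147),(256,380),(47,410)],4,f,.03)
q("hop",[(412,38),(680,50),(672,318),(403,307)],4,f,.115)
q("dial",[(505,408)],4,f,.073)
q("panel",[(403,305),(603,315),(600,500),(400,493)],4,f,.05)
q("cup rim",[(135,132),(287,132),(282,272),(135,275)],6.4,a,.108)
q("cup base R",[(360,135),(358,265)],6.4,a,.008)
q("caddy walltop",[(20,112),(705,52),(722,248),(38,312)],6.4,a,.112)
q("divider top R bottom L",[(440,105),(447,260)],6.4,a,.048)
q("endwall in",[(125,130),(125,290)],6.4,a,.048)
q("endwall R in",[(735,70),(740,240)],6.4,a,.048)
E
```

```text
pan ctr [ 0.5544 -0.043 ] len [0.146 0.134 0.138 0.133] ang mod90 [7.  5.8 6.4 9.1]
scale all ctr [ 0.5378 -0.0441] len [0.146 0.166 0.148 0.167] ang mod90 [7.  7.2 7.2 6.3]
hop ctr [ 0.5964 -0.309 ] len [0.176 0.176 0.175 0.176] ang mod90 [-3.4 -3.8 -3.3 -3.4]
dial ctr [ 0.4446 -0.2913] len [0.] ang mod90 [0.]
panel ctr [ 0.4467 -0.2949] len [0.139 0.127 0.138 0.129] ang mod90 [-3.8 -2.9 -3.  -2.4]
cup rim ctr [0.523  0.3502] len [0.062 0.057 0.059 0.058] ang mod90 [-0.9 -1.8  0.2  0.5]
cup base R ctr [0.5245 0.3232] len [0.058 0.058] ang mod90 [-0.7 -0.7]
caddy walltop ctr [0.5307 0.2832] len [0.278 0.08  0.277 0.081] ang mod90 [4.1 4.6 4.4 5.7]
divider top R bottom L ctr [0.5309 0.2734] len [0.067 0.067] ang mod90 [2.6 2.6]
endwall in ctr [0.5212 0.4105] len [0.069 0.069] ang mod90 [0.5 0.5]
endwall R in ctr [0.5408 0.1464] len [0.074 0.074] ang mod90 [1.3 1.3]
```

>>> carry_out:
  motion:
    - {"fingers":8.5,"slide":[3.9,-2.3,0],"twist":[0,0,0.34]}
    - {"fingers":8.5,"slide":[3.9,-2.3,0],"twist":[0,0,0.34]}
    - {"fingers":8.5,"slide":[3.9,-2.3,0],"twist":[0,0,0.34]}
    - {"fingers":8.5,"slide":[3.9,-2.3,0],"twist":[0,0,0.34]}
    - {"fingers":8.5,"slide":[3.9,-2.3,0],"twist":[0,0,0.34]}
    - {"fingers":8.5,"slide":[3.9,-2.3,0],"twist":[0,0,0.34]}
    - {"fingers":8.5,"slide":[3.9,-2.3,0],"twist":[0,0,0.34]}
    - {"fingers":8.5,"slide":[3.9,-2.3,0],"twist":[0,0,0.34]}
  squeeze: 60

```text
t: 0.9
position: [0.5285, 0.3441, 0.3987]
tcp_rot: [0.697, 0.717, -0.005, -0.001]
force: [-0.2, 0.6, 0.6]
grip_width: 0.085
```

```bash
cat >> h.py <<'E'
from scipy.spatial.transform import Rotation as Ro
import json
def st(log=True):
    s=read_state(); R=Ro.from_quat(s["tcp_rot"]).as_matrix(); p=np.array(s["position"])
    print("t %.2f"%s["t"],"q",np.round(s["qpos"],3),"tcp",p.round(4),"grasp",(p+.155*R[:,2]).round(4),"yaw_x %.1f"%np.degrees(np.arctan2(R[1,0],R[0,0])),"zt",R[:,2].round(3),"xt",R[:,0].round(3),"F",np.round(s["force"],1),"w %.4f"%s["grip_width"])
    if log: open("log.jsonl","a").write(json.dumps([list(map(float,s["qpos"])),p.tolist(),R.tolist()])+"\n")
    return s,R,p
def wristcam(name):
    s,R,p=st(); c=viewer.read_camera("wrist"); cv2.imwrite(f"pics/{name}.png",c["pixels"])
    T=np.array(c["T_tool_cam"]); Rc=R@T[:3,:3]; o=p+R@T[:3,3]
    c["R"]=Rc.T; c["t"]=-Rc.T@o
    import pickle; pickle.dump(c,open(name+".pkl","wb")); return c
E
python3 - <<'E'
from h import *
c=wristcam("w1"); print(c["T_tool_cam"].round(3).tolist(), proj(c,[.523,.351,.108]))
E
```

```text
t 0.90 q [ 0.441  0.331  1.399 -0.003  1.423 -1.158] tcp [0.5285 0.3441 0.3987] grasp [0.5272 0.343  0.2437] yaw_x 91.6 zt [-0.008 -0.007 -1.   ] xt [-0.028  1.    -0.006] F [-0.2  0.6  0.6] w 0.0850
[[1.0, 0.001, -0.0, -0.001], [-0.001, 0.959, 0.283, -0.072], [0.001, -0.283, 0.959, 0.031], [0.0, 0.0, 0.0, 1.0]] [335.23140995 192.1685672 ]
```

View pics/w1.png

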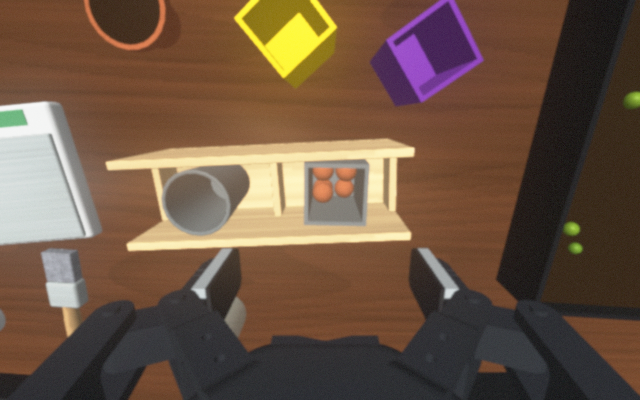

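The wrist view shows the grey cup's rim at pixels (305–368, 161–225), centred at (336,193) against the predicted (335,192), square to the tool and with clay balls inside. Descend and grip.

>>> carry_out:
  motion:
    - {"fingers":8.5,"slide":[-0.2,0.4,-4.5],"twist":[0,0,0]}
    - {"fingers":8.5,"slide":[-0.2,0.4,-4.5],"twist":[0,0,0]}
    - {"fingers":8.5,"slide":[0,0,-4.0],"twist":[0,0,0]}
    - {"fingers":8.5,"slide":[0,0,-2.5],"twist":[0,0,0]}
    - {"fingers":8.5,"slide":[0,0,-1.0],"twist":[0,0,0]}

```text
t: 1.45
position: [0.5333, 0.3441, 0.2299]
tcp_rot: [0.702, 0.712, -0.001, 0.004]
force: [-0.7, -0.3, -0.9]
grip_width: 0.085
```

```bash
python3 -c "
from h import *
st()"
```

```text
t 1.45 q [ 0.439  0.513  1.519 -0.01   1.11  -1.141] tcp [0.5333 0.3441 0.2299] grasp [0.5339 0.3429 0.0749] yaw_x 90.8 zt [ 0.004 -0.008 -1.   ] xt [-0.013  1.    -0.008] F [-0.7 -0.3 -0.9] w 0.0850
```

>>> carry_out:
  motion:
    - {"fingers":8.5,"slide":[-1.0,0.8,-0.3],"twist":[0,0,0]}
    - {"fingers":8.5,"slide":[0,0,0],"twist":[0,0,0]}

```text
t: 1.65
position: [0.5216, 0.3524, 0.2247]
tcp_rot: [0.703, 0.712, -0.004, 0.003]
force: [-0.7, 0.3, 0.2]
grip_width: 0.0853
```

```bash
python3 -c "
from h import *
st();st();c=wristcam('w2')
for P in ([.523,.351,.108],[.523,.381,.108]): print(proj(c,P))
cv2.imwrite('pics/w2c.png',c['pixels'][40:340,120:560])"
```

```text
t 1.65 q [ 0.459  0.512  1.533 -0.009  1.101 -1.121] tcp [0.5216 0.3524 0.2247] grasp [0.5215 0.3509 0.0697] yaw_x 90.7 zt [-0.001 -0.01  -1.   ] xt [-0.013  1.    -0.01 ] F [-0.7  0.3  0.2] w 0.0853
t 1.65 q [ 0.459  0.512  1.533 -0.009  1.101 -1.121] tcp [0.5216 0.3524 0.2247] grasp [0.5215 0.3509 0.0697] yaw_x 90.7 zt [-0.001 -0.01  -1.   ] xt [-0.013  1.    -0.01 ] F [-0.7  0.3  0.2] w 0.0853
t 1.65 q [ 0.459  0.512  1.533 -0.009  1.101 -1.121] tcp [0.5216 0.3524 0.2247] grasp [0.5215 0.3509 0.0697] yaw_x 90.7 zt [-0.001 -0.01  -1.   ] xt [-0.013  1.    -0.01 ] F [-0.7  0.3  0.2] w 0.0853
[326.09453589 330.37618102]
[410.48577843 331.98048398]
```

View pics/w2c.png

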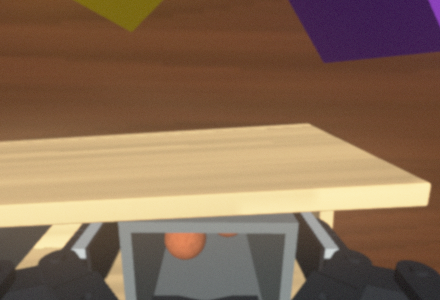

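The fingers straddle the cup: its rim is at image columns 240–418, with a pad either side. Closing.

>>> carry_out:
  motion:
    - {"fingers":5.0,"slide":[0,0,0],"twist":[0,0,0]}
    - {"fingers":5.0,"slide":[0,0,0],"twist":[0,0,0]}
    - {"fingers":5.0,"slide":[0,0,0],"twist":[0,0,0]}
    - {"fingers":5.0,"slide":[0,0,0],"twist":[0,0,0]}
    - {"fingers":5.0,"slide":[0,0,0],"twist":[0,0,0]}
    - {"fingers":5.0,"slide":[0,0,0.5],"twist":[0,0,0]}
  squeeze: 60

```text
t: 2.3
position: [0.524, 0.3533, 0.2361]
tcp_rot: [0.702, 0.712, 0.001, 0.005]
force: [0.4, -1.1, -1.2]
grip_width: 0.0595
```

>>> carry_out:
  motion:
    - {"fingers":5.0,"slide":[0,0,3],"twist":[0,0,0]}
    - {"fingers":5.0,"slide":[0,0,4.5],"twist":[0,0,0]}
    - {"fingers":5.0,"slide":[0,0,4.5],"twist":[0,0,0]}
    - {"fingers":5.0,"slide":[0,0,3],"twist":[0,0,0]}
    - {"fingers":5.0,"slide":[0.2,-3,0],"twist":[0,0,0]}
    - {"fingers":5.0,"slide":[0.4,-4.5,0],"twist":[0,0,0]}
    - {"fingers":5.0,"slide":[0.4,-4.5,0],"twist":[0,0,0]}
    - {"fingers":5.0,"slide":[0.4,-4.5,0],"twist":[0,0,0]}
    - {"fingers":5.0,"slide":[0.4,-4.5,0],"twist":[0,0,0]}
    - {"fingers":5.0,"slide":[0.4,-4.5,0],"twist":[0,0,0]}
    - {"fingers":5.0,"slide":[0.4,-4.5,0],"twist":[0,0,0]}
    - {"fingers":5.0,"slide":[0.4,-3,0],"twist":[0,0,0]}

```text
t: 3.5
position: [0.5524, 0.0145, 0.3964]
tcp_rot: [0.699, 0.715, 0.007, 0.01]
force: [0.4, -0.6, -2.0]
grip_width: 0.059
```

```bash
cat > kin.py <<'E'
from h import *
from scipy.optimize import least_squares
def fk(q,P):
    h,a,L2,L3,e,d,w,L6=P
    rz=lambda x:Ro.from_euler('z',x).as_matrix(); ry=lambda x:Ro.from_euler('y',x).as_matrix()
    A=rz(q[0]); B=A@ry(q[1]); C=B@ry(q[2]); D=C@rz(q[3])@ry(q[4]); R=D@rz(q[5]+np.pi)
    p=np.array([0,0,h])+A@[a,d,0]+B@[0,0,L2]+C@[e,0,L3]+D@[w,0,L6]
    return p,R
def fit():
    D=[json.loads(l) for l in open("log.jsonl")]
    p0=np.array([.243,0,.448,.499,.0914,.085,0,.1])
    f=lambda P:np.concatenate([(fk(q,P)[0]-p) for q,p,R in D]+[.02*(P-p0)])
    r=least_squares(f,p0); P=r.x
    print("P",P.round(4),"perr mm",[round(1e3*np.linalg.norm(fk(q,P)[0]-p),1) for q,p,R in D],"rot",[round(np.degrees(np.linalg.norm(Ro.from_matrix(fk(q,P)[1].T@np.array(R)).as_rotvec())),1) for q,p,R in D])
    return P
lo=np.array([-2.73,-.86,.23,-1.11,.08,-2.82]);hi=np.array([2.73,2.22,2.46,4.25,2.63,2.82])
def ik(p,R,P,q0):
    f=lambda q:np.concatenate([(fk(q,P)[0]-p)*5,(Ro.from_matrix(fk(q,P)[1].T@R)).as_rotvec()])
    r=least_squares(f,np.clip(q0,lo+.01,hi-.01),bounds=(lo,hi)); return r.x,np.linalg.norm(r.fun)
E
python3 - <<'E'
from kin import *
st(); P=fit()
E
```

```text
t 3.50 q [-1.300e-01  1.590e-01  1.615e+00 -1.000e-03  1.343e+00 -1.724e+00] tcp [0.5524 0.0145 0.3964] grasp [0.5561 0.0139 0.2415] yaw_x 91.3 zt [ 0.024 -0.004 -1.   ] xt [-0.023  1.    -0.004] F [ 0.4 -0.6 -2. ] w 0.0590
P [ 0.2484 -0.0025  0.4491  0.5001  0.0899  0.086  -0.0029  0.1066] perr mm [np.float64(0.2), np.float64(0.2), np.float64(0.1), np.float64(0.1), np.float64(0.1), np.float64(0.2)] rot [np.float64(0.0), np.float64(0.0), np.float64(0.0), np.float64(0.0), np.float64(0.0), np.float64(0.0)]
```

>>> carry_out:
  motion:
    - {"fingers":5.0,"slide":[0,-3,-1],"twist":[0,0.17,0]}
    - {"fingers":5.0,"slide":[0,-2.4,-3],"twist":[0,0,0]}
    - {"fingers":5.0,"slide":[0,-0.4,-4],"twist":[0,0,0]}
    - {"fingers":5.0,"slide":[0,0,-3.5],"twist":[0,0,0]}
    - {"fingers":5.0,"slide":[0,0,-1.0],"twist":[0,0,0]}
    - {"fingers":5.0,"slide":[0,0,0],"twist":[0,0,0]}

```text
t: 4.1
position: [0.5523, -0.053, 0.2726]
tcp_rot: [0.703, 0.712, 0.0, 0.005]
force: [0.3, 0.0, -1.6]
grip_width: 0.0593
```

```bash
python3 - <<'E'
from kin import *
st(); P=fit()
s=read_state()
# slant plans: grip at pan & hopper, hand from right pointing left (sgn=+1: tool z has +y) or reverse
for sg in (1,-1):
  for th in (55,65):
    for az in (90,60,120) if sg==1 else (-90,-60,-120):
      a=np.radians(az);t=np.radians(th)
      zt=np.array([np.sin(t)*np.cos(a),np.sin(t)*np.sin(a),-np.cos(t)])
      for fl in (1,-1):
        xt=fl*np.array([-np.sin(a),np.cos(a),0]); R=np.c_[xt,np.cross(zt,xt),zt]
        out=[]
        for g in ([.556,-.043,.092],[.596,-.309,.22]):
          best=min((ik(np.array(g)-.155*zt,R,P,np.array([q1,.3,1.6,j4,1.2,j6])) for q1 in(-.2,) for j4 in (0,1.5,3) for j6 in(-1.6,0,1.6)),key=lambda r:r[1])
          out.append((best[0].round(2).tolist(),round(best[1],3)))
        print(sg,th,az,fl,out)
E
```

```text
t 4.10 q [-0.25   0.307  1.712 -0.006  1.113 -1.831] tcp [ 0.5523 -0.053   0.2726] grasp [ 0.5535 -0.0541  0.1176] yaw_x 90.7 zt [ 0.008 -0.007 -1.   ] xt [-0.013  1.    -0.007] F [ 0.3  0.  -1.6] w 0.0593
P [ 0.2529 -0.0025  0.4516  0.4999  0.0921  0.086  -0.0029  0.1115] perr mm [np.float64(0.2), np.float64(0.2), np.float64(0.1), np.float64(0.1), np.float64(0.1), np.float64(0.3), np.float64(0.2)] rot [np.float64(0.0), np.float64(0.0), np.float64(0.0), np.float64(0.0), np.float64(0.0), np.float64(0.0), np.float64(0.0)]
1 55 90 1 [([-0.58, 0.62, 1.59, 0.76, 1.59, 2.3], np.float64(0.0)), ([-0.83, 0.79, 0.99, 0.67, 2.06, 2.41], np.float64(0.0))]
1 55 90 -1 [([-0.58, 0.62, 1.59, 0.76, 1.59, -0.84], np.float64(0.0)), ([-0.83, 0.79, 0.99, 0.67, 2.06, -0.73], np.float64(0.0))]
1 55 60 1 [([-0.65, 0.46, 1.88, 1.03, 1.24, 2.43], np.float64(0.0)), ([-0.92, 0.59, 1.32, 0.86, 1.68, 2.63], np.float64(0.0))]
1 55 60 -1 [([-0.65, 0.46, 1.88, 1.03, 1.24, -0.71], np.float64(0.0)), ([-0.92, 0.59, 1.32, 0.86, 1.68, -0.51], np.float64(0.0))]
1 55 120 1 [([-0.46, 0.77, 1.33, 0.5, 1.88, 2.1], np.float64(
[... 1845 characters left out ...]
, 1.16, 0.28], np.float64(0.15))]
-1 65 -90 -1 [([0.2, 0.66, 1.65, -1.11, 1.42, -2.4], np.float64(0.009)), ([-0.26, 0.45, 1.59, -1.11, 1.16, -2.82], np.float64(0.154))]
-1 65 -60 1 [([0.18, 0.45, 1.9, -1.11, 1.01, 0.49], np.float64(0.322)), ([-0.42, 0.27, 1.95, 4.25, 0.55, 0.75], np.float64(0.157))]
-1 65 -60 -1 [([0.18, 0.45, 1.9, -1.11, 1.01, -2.65], np.float64(0.322)), ([-0.42, 0.27, 1.95, 4.25, 0.55, -2.39], np.float64(0.157))]
-1 65 -120 1 [([0.12, 0.82, 1.35, -0.84, 1.79, 0.82], np.float64(0.0)), ([-0.26, 0.69, 1.26, -1.07, 1.64, 0.45], np.float64(0.0))]
-1 65 -120 -1 [([0.12, 0.82, 1.35, -0.84, 1.79, -2.32], np.float64(0.0)), ([-0.26, 0.69, 1.26, -1.07, 1.64, -2.69], np.float64(0.0))]
```

>>> carry_out:
  motion:
    - {"fingers":5.0,"slide":[0.3,1.1,-1.0],"twist":[0,0.05,0]}
    - {"fingers":5.0,"slide":[0,0,-0.7],"twist":[0,0,0]}
    - {"fingers":5.0,"slide":[0,0,-0.3],"twist":[0,0,0]}
    - {"fingers":5.0,"slide":[0,0,0],"twist":[0,0,0]}

```text
t: 4.5
position: [0.558, -0.0399, 0.2563]
tcp_rot: [0.702, 0.712, 0.0, 0.006]
force: [0.4, -1.3, -2.3]
grip_width: 0.0594
```

```bash
python3 - <<'E'
from kin import *
st()
E
```

```text
t 4.50 q [-0.224  0.338  1.71  -0.007  1.083 -1.807] tcp [ 0.558  -0.0399  0.2563] grasp [ 0.5594 -0.0412  0.1013] yaw_x 90.9 zt [ 0.009 -0.009 -1.   ] xt [-0.015  1.    -0.009] F [ 0.4 -1.3 -2.3] w 0.0594
```

>>> carry_out:
  motion:
    - {"fingers":5.0,"slide":[0,0,-0.4],"twist":[0,0,0]}
    - {"fingers":5.0,"slide":[0,0,0],"twist":[0,0,0]}

```text
t: 4.7
position: [0.5587, -0.0396, 0.2534]
tcp_rot: [0.701, 0.713, 0.001, 0.007]
force: [-1.0, -1.6, -1.9]
grip_width: 0.0595
```

>>> carry_out:
  motion:
    - {"fingers":5.0,"slide":[0,0,-0.3],"twist":[0,0,0]}
    - {"fingers":5.0,"slide":[0,0,0],"twist":[0,0,0]}

```text
t: 4.9
position: [0.5595, -0.0399, 0.2517]
tcp_rot: [0.702, 0.713, 0.002, 0.009]
force: [0.9, -0.1, -1.2]
grip_width: 0.0593
```

>>> carry_out:
  motion:
    - {"fingers":5.0,"slide":[0,0,-0.3],"twist":[0,0,0]}
    - {"fingers":5.0,"slide":[0,0,0],"twist":[0,0,0]}

```text
t: 5.1
position: [0.5605, -0.0402, 0.252]
tcp_rot: [0.702, 0.713, 0.002, 0.01]
force: [0.3, -0.4, -2.0]
grip_width: 0.059
```

```bash
python3 - <<'E'
from kin import *
st()
c=viewer.read_camera("scene"); print(proj(c,[.56,-.04,.03]))
im=c["pixels"]; cv2.imwrite("pics/s1.png",cv2.resize(im[110:260,230:430],None,fx=4,fy=4,interpolation=cv2.INTER_CUBIC))
E
```

```text
t 5.10 q [-0.224  0.347  1.709 -0.007  1.067 -1.807] tcp [ 0.5605 -0.0402  0.252 ] grasp [ 0.5632 -0.0418  0.0971] yaw_x 90.9 zt [ 0.017 -0.01  -1.   ] xt [-0.015  1.    -0.011] F [ 0.3 -0.4 -2. ] w 0.0590
[329.5261623  205.87108817]
```

View pics/s1.png

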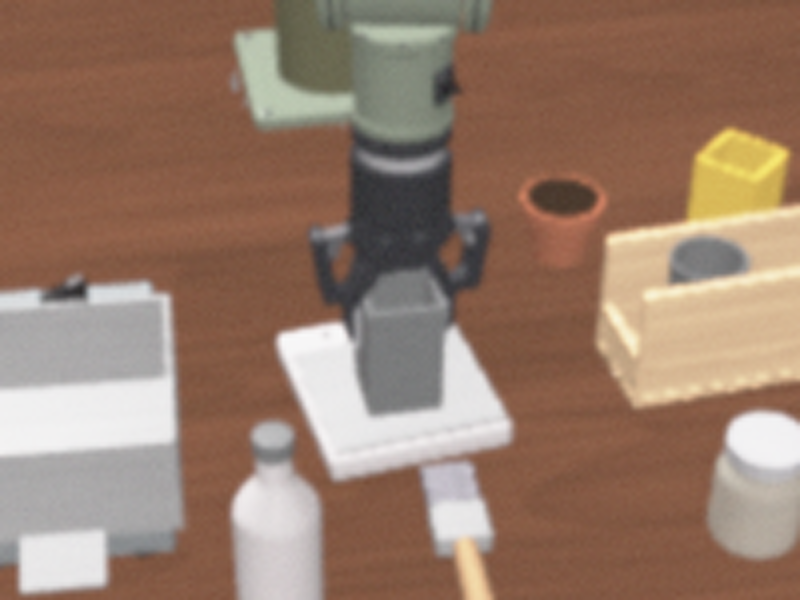

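```bash
python3 - <<'E'
from kin import *
c=pickle=None
import pickle
c=pickle.load(open("scene.pkl","rb"))
for z in(.03,.035,.04): print(z,[proj(c,[.5632+.03,-.0418+d,z]).round(1).tolist() for d in(-.03,.03)])
E
```

```text
0.03 [[321.7, 213.7], [340.3, 211.4]]
0.035 [[321.7, 212.4], [340.3, 210.2]]
0.04 [[321.7, 211.2], [340.4, 209.0]]
```

>>> carry_out:
  motion:
    - {"fingers":5.0,"slide":[-0.2,0,-0.6],"twist":[0,0.12,0]}
    - {"fingers":5.0,"slide":[0,0,0],"twist":[0,0,0]}

```text
t: 5.35
position: [0.5627, -0.0406, 0.2527]
tcp_rot: [0.702, 0.712, 0.001, 0.009]
force: [-0.1, -0.4, -2.5]
grip_width: 0.0594
```

```bash
python3 - <<'E'
from kin import *
st()
E
```

```text
t 5.35 q [-0.224  0.35   1.702 -0.008  1.073 -1.805] tcp [ 0.5627 -0.0406  0.2527] grasp [ 0.565  -0.0423  0.0977] yaw_x 90.8 zt [ 0.015 -0.011 -1.   ] xt [-0.015  1.    -0.011] F [-0.1 -0.4 -2.5] w 0.0594
```

Scene view: the cup's bottom corners are at full-frame (321.8,213.8) and (340,211.2). That matches z = 30 mm on the pan, and the arm no longer descends, so it is standing. Release, then rise straight up.

>>> carry_out:
  motion:
    - {"fingers":6.6,"slide":[0,0,0],"twist":[0,0,0]}
    - {"fingers":7.5,"slide":[0,0,0],"twist":[0,0,0]}
    - {"fingers":8.5,"slide":[0,0,0],"twist":[0,0,0]}
    - {"fingers":8.5,"slide":[0,0,0],"twist":[0,0,0]}

```text
t: 5.75
position: [0.5624, -0.0409, 0.2516]
tcp_rot: [0.702, 0.712, 0.001, 0.009]
force: [-0.3, -0.4, -1.1]
grip_width: 0.0849
```

```bash
python3 - <<'E'
from kin import *
st()
E
```

```text
t 5.75 q [-0.224  0.352  1.703 -0.009  1.071 -1.805] tcp [ 0.5624 -0.0409  0.2516] grasp [ 0.5644 -0.0426  0.0966] yaw_x 90.8 zt [ 0.013 -0.011 -1.   ] xt [-0.014  1.    -0.011] F [-0.3 -0.4 -1.1] w 0.0849
```

>>> carry_out:
  motion:
    - {"fingers":8.5,"slide":[0,0,3],"twist":[0,0,0]}
    - {"fingers":8.5,"slide":[0,0,4.5],"twist":[0,0,0]}
    - {"fingers":8.5,"slide":[0,0,4.5],"twist":[0,0,-1.02]}
    - {"fingers":8.5,"slide":[0,-1.4,1],"twist":[0,0,-1.02]}
    - {"fingers":8.5,"slide":[0,-1.4,0],"twist":[0,0,-1.02]}
    - {"fingers":8.5,"slide":[0,-1.4,0],"twist":[0,0,-1.02]}
    - {"fingers":8.5,"slide":[0,-1.4,0],"twist":[0,0,-1.02]}
    - {"fingers":8.5,"slide":[0,-1.4,0],"twist":[0,0,-1.02]}
    - {"fingers":8.5,"slide":[0,-1.4,0],"twist":[0,0,-1.02]}
    - {"fingers":8.5,"slide":[0,-1.4,0],"twist":[0,0,-1.02]}
    - {"fingers":8.5,"slide":[0,-1.4,0],"twist":[0,0,-1.02]}
    - {"fingers":8.5,"slide":[0,-1.4,0],"twist":[0,0,-1.02]}

```text
t: 6.95
position: [0.5579, -0.1689, 0.3791]
tcp_rot: [0.999, 0.053, -0.004, 0.0]
force: [-0.1, -0.8, -0.4]
grip_width: 0.0851
```

```bash
python3 - <<'E'
from kin import *
st()
c=viewer.read_camera("scene"); import pickle; pickle.dump(c,open("s2.pkl","wb"))
im=c["pixels"]; b=im[145:225,300:365]
m=cv2.Canny(b,60,150)
cv2.imwrite("pics/s2.png",cv2.resize(b,None,fx=7,fy=7,interpolation=cv2.INTER_CUBIC))
E
```

```text
t 6.95 q [-0.441  0.247  1.547 -0.005  1.355 -0.546] tcp [ 0.5579 -0.1689  0.3791] grasp [ 0.5566 -0.1691  0.2241] yaw_x 6.1 zt [-0.009 -0.001 -1.   ] xt [ 0.994  0.106 -0.009] F [-0.1 -0.8 -0.4] w 0.0851
```

View pics/s2.png

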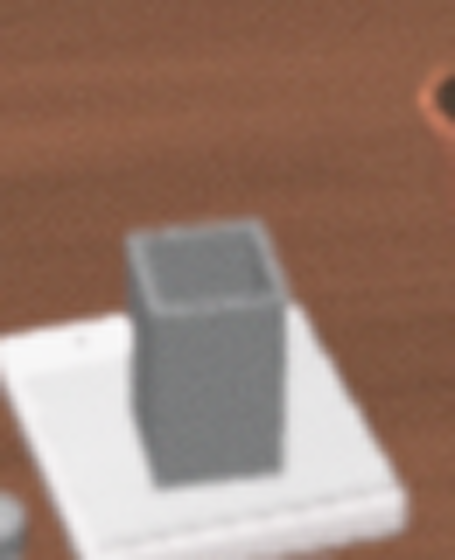

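The cup stands upright on the pan, released: bottom corners at full-frame (322.1,214.6) and (340.3,212.4). Tilting the hand beside it.

```bash
python3 - <<'E'
from kin import *
import pickle
c=pickle.load(open("s2.pkl","rb"))
f=lambda x,y:(300+x/7,145+y/7)
A=ray(c,f(155,487),.03);B=ray(c,f(282,472),.03); print("base front",A,B)
C=[ray(c,f(*p),.13)[:2].round(4).tolist() for p in((152,313),(288,297),(262,220),(128,234))]; print("rim",C,np.mean(C,0))
P=fit()
th=np.radians(62); zt=np.array([0,np.sin(th),-np.cos(th)]); R=np.c_[[1,0,0],np.cross(zt,[1,0,0]),zt]
q=read_state()["qpos"]
for nm,g in(("stand",np.array([.564,-.0425,.09])-.1*zt),("grip",[.564,-.0425,.09]),("lift",[.564,-.06,.22]),("hop",[.585,-.335,.18])):
    q,e=ik(np.array(g)-.155*zt,R,P,q); print(nm,(np.array(g)-.155*zt).round(3),q.round(2),round(e,4))
E
```

```text
base front [ 0.59784019 -0.07117394  0.03      ] [ 0.59825417 -0.01291338  0.03      ]
rim [[0.5998, -0.0725], [0.5996, -0.0129], [0.5418, -0.012], [0.5412, -0.0725]] [ 0.5706   -0.042475]
P [ 0.2591 -0.0033  0.4524  0.4995  0.0921  0.086  -0.0037  0.1185] perr mm [np.float64(0.1), np.float64(0.2), np.float64(0.1), np.float64(0.1), np.float64(0.1), np.float64(0.3), np.float64(0.2), np.float64(0.1), np.float64(0.1), np.float64(0.1), np.float64(0.1), np.float64(0.3)] rot [np.float64(0.0), np.float64(0.0), np.float64(0.0), np.float64(0.0), np.float64(0.0), np.float64(0.0), np.float64(0.0), np.float64(0.0), np.float64(0.0), np.float64(0.0), np.float64(0.0), np.float64(0.0)]
stand [ 0.564 -0.268  0.21 ] [-0.71  0.7   1.42  0.76  1.82 -0.84] 0.0
grip [ 0.564 -0.179  0.163] [-0.6   0.7   1.54  0.82  1.67 -0.87] 0.0
lift [ 0.564 -0.197  0.293] [-0.63  0.52  1.5   0.83  1.83 -0.72] 0.0
hop [ 0.585 -0.472  0.253] [-0.88  0.92  0.92  0.72  2.13 -0.76] 0.0
```

>>> carry_out:
  motion:
    - {"fingers":8.5,"slide":[0,-1.4,-1.2],"twist":[0.95,0,-0.1]}
    - {"fingers":8.5,"slide":[0,-1.4,-1.2],"twist":[0.95,0,-0.1]}
    - {"fingers":8.5,"slide":[0,-1.4,-1.2],"twist":[0.95,0,-0.1]}
    - {"fingers":8.5,"slide":[0,-1.4,-1.2],"twist":[0.95,0,-0.1]}
    - {"fingers":8.5,"slide":[0,-1.4,-1.2],"twist":[0.95,0,-0.1]}
    - {"fingers":8.5,"slide":[0,-1.4,-1.2],"twist":[0.95,0,-0.1]}
    - {"fingers":8.5,"slide":[0,-1.4,-1.2],"twist":[0.95,0,-0.1]}
    - {"fingers":8.5,"slide":[0,-1.4,-1.2],"twist":[0.95,0,0]}
    - {"fingers":8.5,"slide":[0,0,0],"twist":[0,0,0]}

```text
t: 7.9
position: [0.5572, -0.2839, 0.2769]
tcp_rot: [0.852, 0.005, 0.027, -0.523]
force: [-0.1, -0.4, -1.5]
grip_width: 0.0849
```

```bash
python3 - <<'E'
from kin import *
st();fit()
E
```

```text
t 7.90 q [-0.766  0.649  1.377  0.79   1.907 -0.83 ] tcp [ 0.5572 -0.2839  0.2769] grasp [ 0.5635 -0.1458  0.2068] yaw_x -1.1 zt [ 0.041  0.891 -0.452] xt [ 0.999 -0.02   0.05 ] F [-0.1 -0.4 -1.5] w 0.0849
P [ 0.2826  0.      0.455   0.4996  0.094   0.0862 -0.      0.1426] perr mm [np.float64(0.0), np.float64(0.0), np.float64(0.0), np.float64(0.0), np.float64(0.0), np.float64(0.0), np.float64(0.0), np.float64(0.0), np.float64(0.0), np.float64(0.0), np.float64(0.0), np.float64(0.0), np.float64(0.0)] rot [np.float64(0.0), np.float64(0.0), np.float64(0.0), np.float64(0.0), np.float64(0.0), np.float64(0.0), np.float64(0.0), np.float64(0.0), np.float64(0.0), np.float64(0.0), np.float64(0.0), np.float64(0.0), np.float64(0.0)]
```

>>> carry_out:
  motion:
    - {"fingers":8.5,"slide":[0.6,0.7,-3.7],"twist":[0,0.36,0.14]}
    - {"fingers":8.5,"slide":[0.6,0.7,-3.7],"twist":[0,0,0]}
    - {"fingers":8.5,"slide":[0,0,0],"twist":[0,0,0]}

```text
t: 8.2
position: [0.5701, -0.269, 0.2026]
tcp_rot: [0.855, 0.002, 0.001, -0.519]
force: [-0.3, 0.7, -0.0]
grip_width: 0.0847
```

```bash
python3 - <<'E'
from kin import *
s,R,p=st()
d=np.array([.569,-.0425,.088])-(p+.155*R[:,2]); print("to grip cm",(100*d).round(2),"off-axis",(100*(R.T@d)).round(2))
E
```

```text
t 8.20 q [-0.731  0.761  1.366  0.752  1.833 -0.862] tcp [ 0.5701 -0.269   0.2026] grasp [ 0.5699 -0.1316  0.131 ] yaw_x 0.2 zt [-0.001  0.887 -0.462] xt [1.    0.003 0.004] F [-0.3  0.7 -0. ] w 0.0847
to grip cm [-0.09  8.91 -4.3 ] off-axis [-0.08 -0.3   9.89]
```

Well lined up; moving in along the tool axis and closing.

>>> carry_out:
  motion:
    - {"fingers":8.5,"slide":[0,2.7,-1.3],"twist":[0,0,0]}
    - {"fingers":8.5,"slide":[0,3.6,-1.7],"twist":[0,0,0]}
    - {"fingers":8.5,"slide":[0,2.0,-1.0],"twist":[0,0,0]}
    - {"fingers":8.5,"slide":[0,0.6,-0.3],"twist":[0,0,0]}
    - {"fingers":8.5,"slide":[0,0,0],"twist":[0,0,0]}

```text
t: 8.7
position: [0.5727, -0.1769, 0.1695]
tcp_rot: [0.858, 0.01, 0.006, -0.513]
force: [0.2, -0.5, 0.3]
grip_width: 0.0853
```

```bash
python3 - <<'E'
from kin import *
s,R,p=st()
d=np.array([.569,-.0425,.088])-(p+.155*R[:,2]); print("to grip cm",(100*d).round(2),"off-axis",(100*(R.T@d)).round(2))
c=viewer.read_camera("scene")
cv2.imwrite("pics/s3.png",cv2.resize(c["pixels"][130:230,240:380],None,fx=5,fy=5,interpolation=cv2.INTER_CUBIC))
E
```

```text
t 8.70 q [-0.619  0.739  1.496  0.806  1.682 -0.892] tcp [ 0.5727 -0.1769  0.1695] grasp [ 0.5728 -0.0404  0.0961] yaw_x 0.6 zt [ 0.     0.881 -0.474] xt [1.   0.01 0.02] F [ 0.2 -0.5  0.3] w 0.0853
to grip cm [-0.38 -0.21 -0.81] off-axis [-0.39  0.8   0.19]
```

View pics/s3.png

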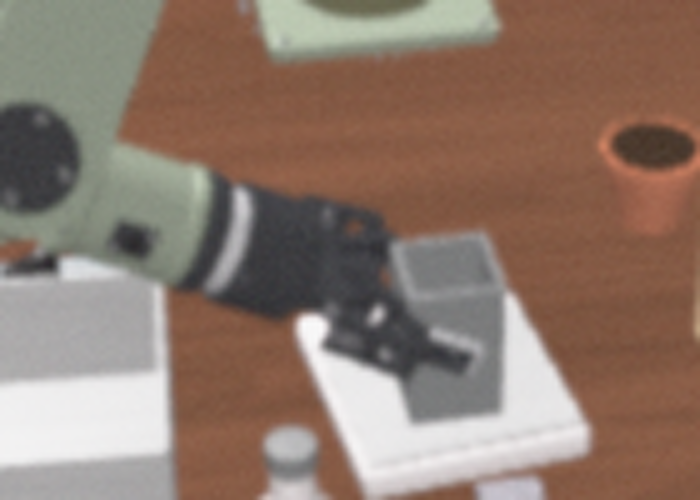

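The hand is slanted beside the cup with the fingers astride it and the body clear of the mouth. Small correction, then close.

>>> carry_out:
  motion:
    - {"fingers":8.5,"slide":[-0.3,-0.2,-0.7],"twist":[0.1,0.15,0]}
    - {"fingers":5.0,"slide":[0,0,0],"twist":[0,0,0]}
    - {"fingers":5.0,"slide":[0,0,0],"twist":[0,0,0]}
    - {"fingers":5.0,"slide":[0,0,0],"twist":[0,0,0]}
    - {"fingers":5.0,"slide":[0,0,0],"twist":[0,0,0]}
    - {"fingers":5.0,"slide":[0,0,0],"twist":[0,0,0]}
    - {"fingers":5.0,"slide":[0,0,0],"twist":[0,0,0]}
  squeeze: 80

```text
t: 9.45
position: [0.5713, -0.1854, 0.1661]
tcp_rot: [0.856, 0.004, 0.002, -0.517]
force: [0.3, -0.7, 0.6]
grip_width: 0.0592
```

```bash
python3 - <<'E'
from kin import *
s,R,p=st()
E
```

```text
t 9.45 q [-0.632  0.751  1.486  0.802  1.695 -0.885] tcp [ 0.5713 -0.1854  0.1661] grasp [ 0.5711 -0.0482  0.094 ] yaw_x 0.3 zt [-0.001  0.885 -0.465] xt [1.    0.005 0.006] F [ 0.3 -0.7  0.6] w 0.0592
```

>>> carry_out:
  motion:
    - {"fingers":5.0,"slide":[0,0,1.5],"twist":[0,0,0]}
    - {"fingers":5.0,"slide":[0,0,3.5],"twist":[0,0,0]}
    - {"fingers":5.0,"slide":[0,0,4],"twist":[0,0,0]}
    - {"fingers":5.0,"slide":[0,0,3],"twist":[0,0,0]}
    - {"fingers":5.0,"slide":[0.2,-2.5,0.5],"twist":[0,0,0]}
    - {"fingers":5.0,"slide":[0.2,-4,0],"twist":[0,0,0]}
    - {"fingers":5.0,"slide":[0.2,-4.3,0],"twist":[0,0,0]}
    - {"fingers":5.0,"slide":[0.2,-4.3,0],"twist":[0,0,0]}
    - {"fingers":5.0,"slide":[0.2,-4.3,0],"twist":[0,0,0]}
    - {"fingers":5.0,"slide":[0.2,-4.3,0],"twist":[0,0,0]}
    - {"fingers":5.0,"slide":[0,-2.5,0],"twist":[0,0,0]}
    - {"fingers":5.0,"slide":[0,0,0],"twist":[0,0,0]}

```text
t: 10.65
position: [0.5795, -0.4514, 0.3051]
tcp_rot: [0.858, 0.006, -0.003, -0.514]
force: [0.7, -0.3, -1.9]
grip_width: 0.0591
```

```bash
python3 - <<'E'
from kin import *
s,R,p=st()
c=viewer.read_camera("scene"); cv2.imwrite("pics/s4.png",c["pixels"])
P=fit(); q=np.array(s["qpos"])
g=np.array([.585,-.33,.19])
for a in range(0,181,30):
    R2=R@Ro.from_euler('z',a,degrees=True).as_matrix(); q,e=ik(g-.155*R[:,2],R2,P,q)
    up=R2@R.T@[0,0,1]; print(a,q.round(2),round(e,4),"tilt %.0f"%np.degrees(np.arccos(up[2])),"mouth ctr",(g+.037*up).round(3))
E
```

```text
t 10.65 q [-0.887  0.872  0.923  0.73   2.176 -0.744] tcp [ 0.5795 -0.4514  0.3051] grasp [ 0.5777 -0.3147  0.2321] yaw_x 0.8 zt [-0.011  0.882 -0.471] xt [1.    0.013 0.001] F [ 0.7 -0.3 -1.9] w 0.0591
P [ 0.2827  0.      0.455   0.4996  0.0941  0.0862 -0.      0.1426] perr mm [np.float64(0.0), np.float64(0.0), np.float64(0.0), np.float64(0.0), np.float64(0.0), np.float64(0.0), np.float64(0.0), np.float64(0.0), np.float64(0.0), np.float64(0.0), np.float64(0.0), np.float64(0.0), np.float64(0.0), np.float64(0.0), np.float64(0.0), np.float64(0.0), np.float64(0.0)] rot [np.float64(0.0), np.float64(0.0), np.float64(0.0), np.float64(0.0), np.float64(0.0), np.float64(0.0), np.float64(0.0), np.float64(0.0), np.float64(0.0), np.float64(0.0), np.float64(0.0), np.float64(0.0), np.float64(0.0), np.float64(0.0), np.float64(0.0), np.float64(0.0), np.float64(0.0)]
0 [-0.89  0.95  0.87  0.71  2.16 -0.77] 0.0 tilt nan mouth ctr [ 0.585 -0.33   0.227]
30 [-0.89  0.95  0.87  0.71  2.16 -0.25] 0.0 tilt 26 mouth ctr [ 0.601 -0.332  0.223]
60 [-0.89  0.95  0.87  0.71  2.16  0.28] 0.0 tilt 52 mouth ctr [ 0.613 -0.337  0.213]
90 [-0.89  0.95  0.87  0.71  2.16  0.8 ] 0.0 tilt 77 mouth ctr [ 0.618 -0.345  0.198]
120 [-0.89  0.95  0.87  0.71  2.16  1.32] 0.0 tilt 100 mouth ctr [ 0.614 -0.353  0.184]
150 [-0.89  0.95  0.87  0.71  2.16  1.85] 0.0 tilt 117 mouth ctr [ 0.602 -0.358  0.173]
180 [-0.89  0.95  0.87  0.71  2.16  2.37] 0.0 tilt 124 mouth ctr [ 0.585 -0.361  0.169]<stdin>:8: RuntimeWarning: invalid value encountered in arccos
```

>>> carry_out:
  motion:
    - {"fingers":5.0,"slide":[0.1,1.7,-2.5],"twist":[0,0,0]}
    - {"fingers":5.0,"slide":[0.1,1.3,-2.5],"twist":[0,0,0]}
    - {"fingers":5.0,"slide":[0,0,-0.5],"twist":[0,0.46,-0.25]}
    - {"fingers":5.0,"slide":[0,0,0],"twist":[0,0.92,-0.49]}
    - {"fingers":5.0,"slide":[0,0,0],"twist":[0,0.92,-0.49]}
    - {"fingers":5.0,"slide":[0,0,0],"twist":[0,0.92,-0.49]}
    - {"fingers":5.0,"slide":[0,0,0],"twist":[0,0.92,-0.49]}
    - {"fingers":5.0,"slide":[0,0,0],"twist":[0,0,0]}

```text
t: 11.5
position: [0.5837, -0.4052, 0.2516]
tcp_rot: [0.809, -0.273, -0.179, -0.489]
force: [-1.1, 0.0, -1.9]
grip_width: 0.0589
```

```bash
python3 - <<'E'
from kin import *
s,R,p=st()
E
```

```text
t 11.50 q [-0.845  0.875  1.041  0.715  2.078 -0.127] tcp [ 0.5837 -0.4052  0.2516] grasp [ 0.5802 -0.2673  0.1808] yaw_x -18.7 zt [-0.022  0.889 -0.457] xt [ 0.786 -0.267 -0.557] F [-1.1  0.  -1.9] w 0.0589
```

>>> carry_out:
  motion:
    - {"fingers":5.0,"slide":[0.1,-0.8,-0.2],"twist":[0,0.92,-0.49]}
    - {"fingers":5.0,"slide":[0.1,-0.8,-0.2],"twist":[0,0.92,-0.49]}
    - {"fingers":5.0,"slide":[0,-0.3,0],"twist":[0,0.92,-0.49]}
    - {"fingers":5.0,"slide":[0,0,0],"twist":[0,0.92,-0.49]}
    - {"fingers":5.0,"slide":[0,0,0],"twist":[0,0.92,-0.49]}
    - {"fingers":5.0,"slide":[0,0,0],"twist":[0,0.92,-0.49]}
    - {"fingers":5.0,"slide":[0,0,0],"twist":[0,0.92,-0.49]}

```text
t: 12.2
position: [0.5881, -0.4153, 0.2507]
tcp_rot: [-0.562, 0.636, 0.398, 0.348]
force: [1.0, 0.6, -2.1]
grip_width: 0.0594
```

```bash
python3 - <<'E'
from kin import *
s,R,p=st()
E
```

```text
t 12.20 q [-0.853  0.897  1.008  0.742  2.091  0.92 ] tcp [ 0.5881 -0.4153  0.2507] grasp [ 0.5872 -0.2761  0.1824] yaw_x -106.1 zt [-0.006  0.898 -0.441] xt [-0.126 -0.438 -0.89 ] F [ 1.   0.6 -2.1] w 0.0594
```

>>> carry_out:
  motion:
    - {"fingers":5.0,"slide":[-0.1,-0.5,0],"twist":[0,0.94,-0.46]}
    - {"fingers":5.0,"slide":[0,-0.4,0],"twist":[0,0.94,-0.46]}
    - {"fingers":5.0,"slide":[0,0,0],"twist":[0,0.94,-0.46]}
    - {"fingers":5.0,"slide":[0,0,0],"twist":[0,0.94,-0.46]}
    - {"fingers":5.0,"slide":[0,0,0],"twist":[0,0.94,-0.46]}
    - {"fingers":5.0,"slide":[0,0,0],"twist":[0,0.94,-0.46]}
    - {"fingers":5.0,"slide":[0,0,0],"twist":[0,0.94,-0.46]}
    - {"fingers":5.0,"slide":[0,0,0],"twist":[0,0.94,-0.46]}
    - {"fingers":5.0,"slide":[0,0,0],"twist":[0,0.94,-0.46]}
    - {"fingers":5.0,"slide":[0,0,0],"twist":[0,0,0]}
    - {"fingers":5.0,"slide":[0,0,0],"twist":[0,0,0]}
    - {"fingers":5.0,"slide":[0,0,0],"twist":[0,0,0]}

```text
t: 13.4
position: [0.5903, -0.4105, 0.257]
tcp_rot: [-0.055, 0.843, 0.535, 0.027]
force: [-0.1, 0.1, -1.8]
grip_width: 0.0594
```

```bash
python3 - <<'E'
from kin import *
import pickle
s,R,p=st()
c=viewer.read_camera("top"); pickle.dump(c,open("t5.pkl","wb")); a=c["pixels"]
d=viewer.read_camera("scene")["pixels"]
o=np.zeros((600,800,3),np.uint8)
x=cv2.resize(a[140:290,290:490],None,fx=4,fy=4,interpolation=cv2.INTER_CUBIC)
y=cv2.resize(d[150:270,190:350],None,fx=2.5,fy=2.5)
o=cv2.resize(a[140:260,370:480],None,fx=3.6,fy=3.6,interpolation=cv2.INTER_CUBIC)
y=cv2.resize(d[140:260,200:305],None,fx=3.6,fy=3.6,interpolation=cv2.INTER_CUBIC)
cv2.imwrite("pics/p5.png",np.hstack([o,y])); print(o.shape,y.shape)
E
```

```text
t 13.40 q [-0.847  0.892  1.008  0.755  2.107  2.255] tcp [ 0.5903 -0.4105  0.257 ] grasp [ 0.5882 -0.2704  0.1909] yaw_x -176.3 zt [-0.013  0.904 -0.427] xt [-0.993 -0.064 -0.104] F [-0.1  0.1 -1.8] w 0.0594
(432, 396, 3) (432, 378, 3)
```

View pics/p5.png

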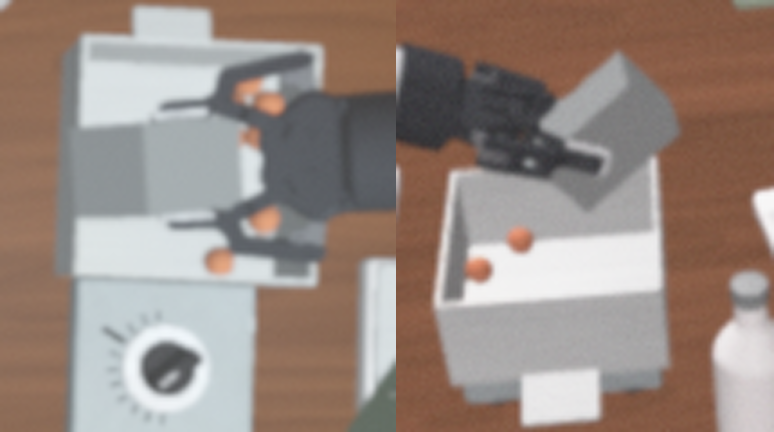

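Balls are visible in the hopper (at least five) and the cup is inverted over it. Raising and rolling back.

>>> carry_out:
  motion:
    - {"fingers":5.0,"slide":[0,0,2.5],"twist":[0,0,0]}
    - {"fingers":5.0,"slide":[0,0,2.5],"twist":[0,-0.95,0.46]}
    - {"fingers":5.0,"slide":[0,0,0],"twist":[0,-0.95,0.46]}
    - {"fingers":5.0,"slide":[0,0,0],"twist":[0,-0.95,0.46]}
    - {"fingers":5.0,"slide":[0,0,0],"twist":[0,-0.95,0.46]}
    - {"fingers":5.0,"slide":[0,0,0],"twist":[0,-0.95,0.46]}
    - {"fingers":5.0,"slide":[0,0,0],"twist":[0,-0.95,0.46]}
    - {"fingers":5.0,"slide":[0,0,0],"twist":[0,-0.95,0.46]}
    - {"fingers":5.0,"slide":[0,0,0],"twist":[0,-0.95,0.46]}
    - {"fingers":5.0,"slide":[0,0,0],"twist":[0,-0.95,0.46]}
    - {"fingers":5.0,"slide":[0,0,0],"twist":[0,-0.95,0.46]}
    - {"fingers":5.0,"slide":[0,0,0],"twist":[0,-0.95,0.46]}

```text
t: 14.7
position: [0.5905, -0.4127, 0.3359]
tcp_rot: [0.66, -0.54, -0.33, -0.404]
force: [0.1, 0.7, -0.1]
grip_width: 0.0591
```

```bash
python3 - <<'E'
from kin import *
s,R,p=st()
th=np.radians(62); zt=np.array([0,np.sin(th),-np.cos(th)]); D=np.c_[[1,0,0],np.cross(zt,[1,0,0]),zt]
print("twist left units",(np.degrees(Ro.from_matrix(D@R.T).as_rotvec())/8).round(2))
E
```

```text
t 14.70 q [-0.848  0.802  0.983  0.787  2.16   0.69 ] tcp [ 0.5905 -0.4127  0.3359] grasp [ 0.5905 -0.2747  0.2654] yaw_x -66.0 zt [-0.     0.89  -0.455] xt [ 0.199 -0.446 -0.873] F [ 0.1  0.7 -0.1] w 0.0591
twist left units [-0.1  -8.7   4.54]
```

>>> carry_out:
  motion:
    - {"fingers":5.0,"slide":[-0.2,1,0],"twist":[0,-0.97,0.5]}
    - {"fingers":5.0,"slide":[-0.2,2.3,0],"twist":[0,-0.97,0.5]}
    - {"fingers":5.0,"slide":[-0.2,2.3,0],"twist":[0,-0.97,0.5]}
    - {"fingers":5.0,"slide":[-0.2,2.3,0],"twist":[0,-0.97,0.5]}
    - {"fingers":5.0,"slide":[-0.2,2.3,0],"twist":[0,-0.97,0.5]}
    - {"fingers":5.0,"slide":[-0.2,2.3,0],"twist":[0,-0.97,0.5]}
    - {"fingers":5.0,"slide":[-0.2,2.3,0],"twist":[0,-0.97,0.5]}
    - {"fingers":5.0,"slide":[-0.2,2.3,0],"twist":[0,-0.97,0.5]}
    - {"fingers":5.0,"slide":[-0.2,2.3,0],"twist":[0,-0.94,0.48]}
    - {"fingers":5.0,"slide":[0,0,0],"twist":[0,0,0]}

```text
t: 15.7
position: [0.5709, -0.2145, 0.3602]
tcp_rot: [0.853, -0.009, 0.0, -0.521]
force: [-0.5, 0.4, -0.7]
grip_width: 0.0592
```

```bash
python3 - <<'E'
from kin import *
s,R,p=st()
D=Ro.from_quat([0.856,0.004,0.002,-0.517]).as_matrix()
print("twist to grasp-time attitude",(np.degrees(Ro.from_matrix(D@R.T).as_rotvec())/8).round(2))
print("slide to grasp-time pose cm",(100*(np.array([.5705,-.1835,.166])-p)).round(2))
c=viewer.read_camera("top"); im=c["pixels"]
hsv=cv2.cvtColor(im,cv2.COLOR_BGR2HSV)
m=cv2.inRange(hsv,(3,110,120),(14,255,255)); n,l,S,C=cv2.connectedComponentsWithStats(m)
print([(C[i].round().tolist(),int(S[i,4])) for i in range(1,n) if S[i,4]>8])
b=im[145:275,385:465]; w=cv2.resize(b,None,fx=4.5,fy=4.5,interpolation=cv2.INTER_CUBIC)
d=viewer.read_camera("scene")["pixels"][120:250,200:370]
cv2.imwrite("pics/p6.png",np.hstack([w[:520],cv2.resize(d,None,fx=2.59,fy=4,interpolation=cv2.INTER_CUBIC)[:520]]) )
E
```

```text
t 15.70 q [-0.67   0.503  1.41   0.854  1.939 -0.636] tcp [ 0.5709 -0.2145  0.3602] grasp [ 0.5724 -0.0767  0.2894] yaw_x -0.9 zt [ 0.01   0.889 -0.457] xt [ 1.    -0.015 -0.009] F [-0.5  0.4 -0.7] w 0.0592
twist to grasp-time attitude [-0.07 -0.12  0.14]
slide to grasp-time pose cm [ -0.04   3.1  -19.42]
[([300.0, 206.0], 124323), ([438.0, 162.0], 21), ([431.0, 212.0], 12)]
```

```bash
python3 - <<'E'
from kin import *
for n,(r0,r1,c0,c1) in (("top",(146,222,384,464)),):
    c=viewer.read_camera(n); im=c["pixels"]; 
    pts=[proj(c,[.5964+dx*np.cos(np.radians(-3.4))-dy*np.sin(np.radians(-3.4)),-.309+dx*np.sin(np.radians(-3.4))+dy*np.cos(np.radians(-3.4)),.115]) for dx,dy in((-.08,-.08),(.08,-.08),(.08,.08),(-.08,.08))]
    M=np.zeros(im.shape[:2],np.uint8); cv2.fillPoly(M,[np.int32(pts)],255)
    hsv=cv2.cvtColor(im,cv2.COLOR_BGR2HSV); m=((hsv[...,1]>90)&(M>0)).astype(np.uint8)
    k,l,S,C=cv2.connectedComponentsWithStats(m)
    print(n,[(C[i].round().tolist(),S[i,2:5].tolist()) for i in range(1,k) if S[i,4]>8])
E
```

```text
top [([438.0, 162.0], [6, 7, 35]), ([430.0, 212.0], [6, 5, 27])]
```

>>> carry_out:
  motion:
    - {"fingers":5.0,"slide":[0,1.4,-3],"twist":[-0.07,-0.12,0.14]}
    - {"fingers":5.0,"slide":[0,0.9,-4.5],"twist":[0,0,0]}
    - {"fingers":5.0,"slide":[0,0,-4.5],"twist":[0,0,0]}
    - {"fingers":5.0,"slide":[0,0,-3.5],"twist":[0,0,0]}
    - {"fingers":5.0,"slide":[0,0,-0.5],"twist":[0,0,0]}
    - {"fingers":5.0,"slide":[0,0,0],"twist":[0,0,0]}

```text
t: 16.45
position: [0.5731, -0.2018, 0.2009]
tcp_rot: [0.859, -0.001, 0.009, -0.513]
force: [-0.1, -0.1, -0.5]
grip_width: 0.0591
```

```bash
python3 - <<'E'
from kin import *
s,R,p=st()
D=Ro.from_quat([0.856,0.004,0.002,-0.517]).as_matrix()
print("twist to grasp-time attitude",(np.degrees(Ro.from_matrix(D@R.T).as_rotvec())/8).round(2))
print("slide to grasp-time pose cm",(100*(np.array([.571,-.1854,.166])-p)).round(2))
E
```

```text
t 16.45 q [-0.652  0.704  1.471  0.802  1.731 -0.85 ] tcp [ 0.5731 -0.2018  0.2009] grasp [ 0.5756 -0.0654  0.1273] yaw_x -0.6 zt [ 0.016  0.88  -0.475] xt [ 1.    -0.011  0.015] F [-0.1 -0.1 -0.5] w 0.0591
twist to grasp-time attitude [0.07 0.05 0.11]
slide to grasp-time pose cm [-0.21  1.64 -3.49]
```

>>> carry_out:
  motion:
    - {"fingers":5.0,"slide":[-0.2,1.4,-1.5],"twist":[0.07,0.05,0.11]}
    - {"fingers":5.0,"slide":[0,0.2,-1.0],"twist":[0,0,0]}
    - {"fingers":5.0,"slide":[0,0,-0.3],"twist":[0,0,0]}
    - {"fingers":5.0,"slide":[0,0,0],"twist":[0,0,0]}

```text
t: 16.85
position: [0.5729, -0.1866, 0.1761]
tcp_rot: [0.857, 0.006, 0.005, -0.515]
force: [-0.8, -0.3, -0.9]
grip_width: 0.0593
```

```bash
python3 - <<'E'
from kin import *
s,R,p=st()
D=Ro.from_quat([0.856,0.004,0.002,-0.517]).as_matrix()
print("twist to grasp-time attitude",(np.degrees(Ro.from_matrix(D@R.T).as_rotvec())/8).round(2))
print("slide to grasp-time pose cm",(100*(np.array([.571,-.1854,.166])-p)).round(2))
E
```

```text
t 16.85 q [-0.632  0.736  1.484  0.805  1.702 -0.88 ] tcp [ 0.5729 -0.1866  0.1761] grasp [ 0.5734 -0.0497  0.1035] yaw_x 0.3 zt [ 0.003  0.883 -0.469] xt [1.    0.004 0.014] F [-0.8 -0.3 -0.9] w 0.0593
twist to grasp-time attitude [0.02 0.05 0.  ]
slide to grasp-time pose cm [-0.19  0.12 -1.01]
```

>>> carry_out:
  motion:
    - {"fingers":5.0,"slide":[-0.2,0.2,-0.5],"twist":[0,0.1,0]}
    - {"fingers":5.0,"slide":[0,0,-0.4],"twist":[0,0,0]}
    - {"fingers":5.0,"slide":[0,0,0],"twist":[0,0,0]}

```text
t: 17.15
position: [0.5716, -0.1848, 0.1683]
tcp_rot: [0.857, 0.003, -0.0, -0.515]
force: [0.5, 0.2, -1.1]
grip_width: 0.0591
```

>>> carry_out:
  motion:
    - {"fingers":5.0,"slide":[0,0,-0.3],"twist":[0,0,0]}
    - {"fingers":5.0,"slide":[0,0,0],"twist":[0,0,0]}

```text
t: 17.35
position: [0.5719, -0.1856, 0.167]
tcp_rot: [0.857, 0.003, 0.001, -0.516]
force: [-1.1, 0.1, -1.0]
grip_width: 0.0592
```

```bash
python3 - <<'E'
from kin import *
s,R,p=st()
D=Ro.from_quat([0.856,0.004,0.002,-0.517]).as_matrix()
print("twist to grasp-time attitude",(np.degrees(Ro.from_matrix(D@R.T).as_rotvec())/8).round(2))
print("slide to grasp-time pose cm",(100*(np.array([.571,-.1854,.166])-p)).round(2))
E
```

```text
t 17.35 q [-0.631  0.75   1.484  0.8    1.695 -0.882] tcp [ 0.5719 -0.1856  0.167 ] grasp [ 0.5716 -0.0487  0.0944] yaw_x 0.3 zt [-0.002  0.884 -0.468] xt [1.    0.005 0.005] F [-1.1  0.1 -1. ] w 0.0592
twist to grasp-time attitude [ 0.02 -0.02 -0.  ]
slide to grasp-time pose cm [-0.09  0.02 -0.1 ]
```

>>> carry_out:
  motion:
    - {"fingers":5.0,"slide":[0,0,-0.2],"twist":[0,0,0]}
    - {"fingers":6.6,"slide":[0,0,0],"twist":[0,0,0]}
    - {"fingers":7.5,"slide":[0,0,0],"twist":[0,0,0]}
    - {"fingers":8.5,"slide":[0,0,0],"twist":[0,0,0]}
    - {"fingers":8.5,"slide":[0,0,0],"twist":[0,0,0]}
    - {"fingers":8.5,"slide":[0,-2.0,1.05],"twist":[0,0,0]}
    - {"fingers":8.5,"slide":[0,-3.5,1.9],"twist":[0,0,0]}
    - {"fingers":8.5,"slide":[0,-3.5,1.9],"twist":[0,0,0]}
    - {"fingers":8.5,"slide":[0,-2.0,2.5],"twist":[0,0,0]}
    - {"fingers":8.5,"slide":[0,0,4],"twist":[0,0,0]}
    - {"fingers":8.5,"slide":[0,0,4],"twist":[0,0,0]}

```text
t: 18.45
position: [0.5687, -0.2964, 0.3144]
tcp_rot: [0.854, -0.0, -0.006, -0.521]
force: [0.6, 0.0, 1.0]
grip_width: 0.0848
```

```bash
python3 - <<'E'
from kin import *
import pickle
s,R,p=st()
for n in("scene","top"):
    c=viewer.read_camera(n); pickle.dump(c,open(n+"7.pkl","wb")); cv2.imwrite(f"pics/{n}7.png",c["pixels"])
    im=c["pixels"]; u,v=proj(c,[.569,-.0425,.08]).astype(int); b=im[v-25:v+25,u-25:u+25]
    hsv=cv2.cvtColor(b,cv2.COLOR_BGR2HSV); m=((hsv[...,1]>90)).astype(np.uint8)
    k,l,S,C=cv2.connectedComponentsWithStats(m); print(n,(u,v),[(C[i].round().tolist(),S[i,2:5].tolist()) for i in range(1,k) if S[i,4]>4])
D=Ro.from_euler('x',180,degrees=True).as_matrix()
E
```

```text
t 18.45 q [-0.76   0.642  1.296  0.775  1.998 -0.734] tcp [ 0.5687 -0.2964  0.3144] grasp [ 0.567  -0.1586  0.2435] yaw_x 0.4 zt [-0.011  0.889 -0.458] xt [ 1.     0.007 -0.011] F [0.6 0.  1. ] w 0.0848
scene (np.int64(329), np.int64(195)) [([27.0, 10.0], [50, 36, 786]), ([1.0, 46.0], [4, 8, 18])]
top (np.int64(323), np.int64(197)) [([21.0, 3.0], [50, 10, 243])]
```

>>> carry_out:
  motion:
    - {"fingers":8.5,"slide":[-1.4,0,0.8],"twist":[-0.97,0,0]}
    - {"fingers":8.5,"slide":[-1.4,0,0.8],"twist":[-0.97,0,0]}
    - {"fingers":8.5,"slide":[-1.4,0,0.8],"twist":[-0.97,0,0]}
    - {"fingers":8.5,"slide":[-1.4,0,0.8],"twist":[-0.97,0,0]}
    - {"fingers":8.5,"slide":[-1.4,0,0.8],"twist":[-0.97,0,0]}
    - {"fingers":8.5,"slide":[-1.4,0,0.8],"twist":[-0.97,0,0]}
    - {"fingers":8.5,"slide":[-1.4,0,0],"twist":[-0.97,0,0]}
    - {"fingers":8.5,"slide":[-1.4,0,0],"twist":[-0.97,0,0]}
    - {"fingers":6.0,"slide":[-0.4,0,0],"twist":[0,0,0.9]}
    - {"fingers":6.0,"slide":[0,0,0],"twist":[0,0,0.9]}
    - {"fingers":6.0,"slide":[0,0,0],"twist":[0,0,0.9]}
    - {"fingers":6.0,"slide":[0,0,0],"twist":[0,0,0.9]}

```text
t: 19.75
position: [0.4476, -0.2935, 0.3625]
tcp_rot: [0.965, 0.261, -0.002, 0.018]
force: [-0.2, 0.2, 0.3]
grip_width: 0.0602
```

```bash
python3 - <<'E'
from kin import *
c=wristcam("w8")
cm=proj(c,[.4417,-.2998,.08]); print(cm)
im=c["pixels"]; u,v=cm.astype(int)
x0,y0=max(0,u-100),max(0,v-75); a=cv2.resize(im[y0:y0+150,x0:x0+200],(800,600),interpolation=cv2.INTER_CUBIC); print(x0,y0)
# hopper area in top view picture, pasted as inset
t=viewer.read_camera("top"); ti=t["pixels"]; h=cv2.resize(ti[145:225,384:464],(280,280),interpolation=cv2.INTER_CUBIC)
a[320:600,520:800]=h; cv2.imwrite("pics/w8c.png",a); cv2.imwrite("pics/top8.png",ti)
E
```

```text
t 19.75 q [-0.736  0.154  1.694 -0.024  1.265 -1.258] tcp [ 0.4476 -0.2935  0.3625] grasp [ 0.4486 -0.2991  0.2076] yaw_x 30.3 zt [ 0.006 -0.036 -0.999] xt [ 0.863  0.504 -0.013] F [-0.2  0.2  0.3] w 0.0602
[320.17348777 188.7647841 ]
220 113
```

View pics/w8c.png

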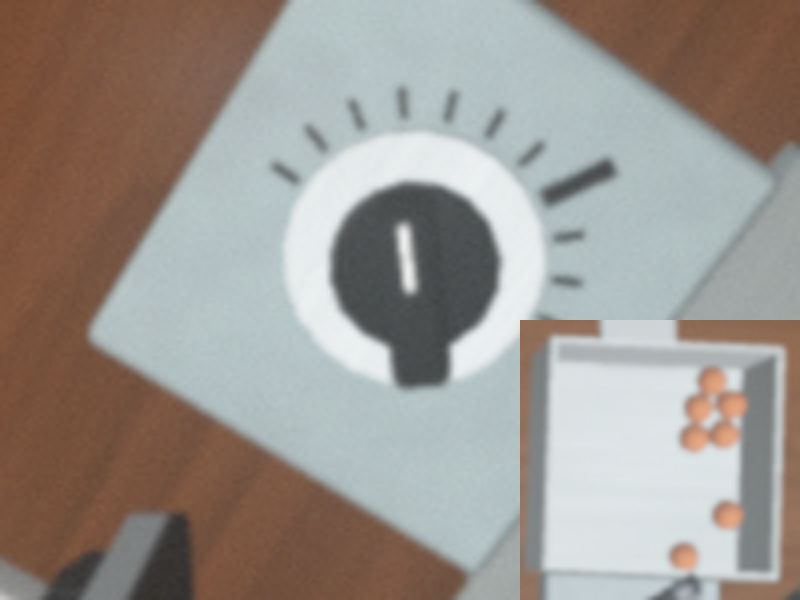

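Wrist crop: the dial is at (320,178) full-frame, with the white pointer line at crop (402,222)–(410,292) and the bar's tail at (420,385). The long mark is at crop (580,183). The inset shows all seven balls inside the hopper.

```bash
python3 - <<'E'
from kin import *
import pickle
c=pickle.load(open("w8.pkl","rb")); f=lambda p:(220+p[0]/4,113+p[1]/4)
T=[(285,172),(316,138),(357,114),(403,103),(451,107),(495,123),(532,153),(580,183),(568,237),(566,282)]
for z in(.04,.05,.06):
    X=np.array([ray(c,f(p),z)[:2] for p in T])
    r=least_squares(lambda q:np.linalg.norm(X-q[:2],axis=1)-q[2],[.44,-.3,.04]).x
    a=np.degrees(np.arctan2(*(X-r[:2]).T[::-1])); print(z,"axis",r.round(4),"az",a.round(1),"long r",np.linalg.norm(X[7]-r[:2]).round(4))
    D=np.array([ray(c,f(p),z)[:2] for p in((285,260),(545,260),(415,130),(415,390))]); print("   disc ctr",D.mean(0).round(4),"dia",np.linalg.norm(D[0]-D[1]).round(4),np.linalg.norm(D[2]-D[3]).round(4))
for nm,p in(("tail",(420,385)),("hubtop",(413,182)),("hubL",(332,265)),("hubR",(499,265)),("ptr",(402,222)),("ptrend",(410,292)),("tailL",(392,383)),("tailR",(449,383))): print(nm,ray(c,f(p),.08).round(4),ray(c,f(p),.07).round(4))
a=ray(c,f((402,222)),.08)-ray(c,f((420,385)),.08); print("pointer az",np.degrees(np.arctan2(a[1],a[0])))
E
```

```text
0.04 axis [ 0.4446 -0.2974  0.0397] az [177.5 160.7 143.5 126.4 108.9  91.8  74.1  55.9  38.5  20.6] long r 0.0447
   disc ctr [ 0.4443 -0.2992] dia 0.0669 0.069
0.05 axis [ 0.4435 -0.2952  0.0383] az [177.5 160.7 143.5 126.4 108.9  91.8  74.1  55.9  38.5  20.6] long r 0.0431
   disc ctr [ 0.4431 -0.2969] dia 0.0646 0.0666
0.06 axis [ 0.4423 -0.2929  0.037 ] az [177.5 160.7 143.5 126.4 108.9  91.8  74.1  55.9  38.5  20.6] long r 0.0416
   disc ctr [ 0.442  -0.2946] dia 0.0623 0.0642
tail [ 0.4554 -0.3145  0.08  ] [ 0.4571 -0.3178  0.07  ]
hubtop [ 0.4303 -0.2748  0.08  ] [ 0.4311 -0.2764  0.07  ]
hubL [ 0.4241 -0.3     0.08  ] [ 0.4246 -0.3026  0.07  ]
hubR [ 0.4561 -0.2811  0.08  ] [ 0.4579 -0.283   0.07  ]
ptr [ 0.4327 -0.2836  0.08  ] [ 0.4335 -0.2857  0.07  ]
ptrend [ 0.4422 -0.2965  0.08  ] [ 0.4434 -0.2991  0.07  ]
tailL [ 0.4496 -0.3174  0.08  ] [ 0.4511 -0.3208  0.07  ]
tailR [ 0.4608 -0.3107  0.08  ] [ 0.4628 -0.3138  0.07  ]
pointer az 126.29789486063477
```

>>> carry_out:
  motion:
    - {"fingers":4.5,"slide":[-0.3,-0.5,-2.5],"twist":[0.26,0.04,0.75]}
    - {"fingers":4.5,"slide":[0,0,-4],"twist":[0,0,0]}
    - {"fingers":4.5,"slide":[0,0,-3],"twist":[0,0,0]}
    - {"fingers":4.5,"slide":[0,0,0],"twist":[0,0,0]}

```text
t: 20.25
position: [0.4448, -0.2983, 0.2659]
tcp_rot: [0.952, 0.306, 0.002, 0.001]
force: [-0.1, 0.3, -0.8]
grip_width: 0.0448
```

```bash
python3 - <<'E'
from kin import *
s,R,p=st()
print("want yaw 36.3; to go cm",(100*(np.array([.4447,-.2986,.074])-(p+.155*R[:,2]))).round(2))
E
```

```text
t 20.25 q [-0.753  0.281  1.763  0.003  1.094 -1.376] tcp [ 0.4448 -0.2983  0.2659] grasp [ 0.4455 -0.2983  0.1109] yaw_x 35.6 zt [ 0.004 -0.    -1.   ] xt [0.813 0.582 0.003] F [-0.1  0.3 -0.8] w 0.0448
want yaw 36.3; to go cm [-0.08 -0.03 -3.69]
```

>>> carry_out:
  motion:
    - {"fingers":4.5,"slide":[0,0,-2.2],"twist":[0,0,0.1]}
    - {"fingers":4.5,"slide":[0,0,-1.4],"twist":[0,0,0]}
    - {"fingers":4.5,"slide":[0,0,0],"twist":[0,0,0]}

```text
t: 20.55
position: [0.4458, -0.2989, 0.2309]
tcp_rot: [0.951, 0.31, 0.003, 0.002]
force: [-0.4, 0.2, -0.1]
grip_width: 0.045
```

```bash
python3 - <<'E'
from kin import *
s,R,p=st()
print("want yaw 36.3; to go cm",(100*(np.array([.4447,-.2986,.074])-(p+.155*R[:,2]))).round(2))
E
```

```text
t 20.55 q [-0.753  0.336  1.778  0.003  1.022 -1.386] tcp [ 0.4458 -0.2989  0.2309] grasp [ 0.4467 -0.2992  0.0759] yaw_x 36.2 zt [ 0.006 -0.002 -1.   ] xt [0.807 0.59  0.004] F [-0.4  0.2 -0.1] w 0.0450
want yaw 36.3; to go cm [-0.2   0.06 -0.19]
```

>>> carry_out:
  motion:
    - {"fingers":3,"slide":[-0.2,0,-0.1],"twist":[0,0,0]}
    - {"fingers":0.8,"slide":[0,0,0],"twist":[0,0,0]}
    - {"fingers":0.8,"slide":[0,0,0],"twist":[0,0,0]}
    - {"fingers":0.8,"slide":[0,0,0],"twist":[0,0,0]}
    - {"fingers":0.8,"slide":[0,0,0],"twist":[0,0,0]}
    - {"fingers":0.8,"slide":[0,0,0],"twist":[0,0,0]}
  squeeze: 30

```text
t: 21.15
position: [0.4444, -0.2996, 0.2324]
tcp_rot: [0.951, 0.31, 0.004, 0.004]
force: [0.1, -0.3, -4.2]
grip_width: 0.0133
```

```bash
python3 - <<'E'
from kin import *
st()
E
```

```text
t 21.15 q [-0.755  0.331  1.781  0.003  1.02  -1.387] tcp [ 0.4444 -0.2996  0.2324] grasp [ 0.4458 -0.3004  0.0774] yaw_x 36.1 zt [ 0.009 -0.005 -1.   ] xt [0.808 0.589 0.004] F [ 0.1 -0.3 -4.2] w 0.0133
```

>>> carry_out:
  motion:
    - {"fingers":0.8,"slide":[0,0,0],"twist":[0,0,-0.8]}
    - {"fingers":0.8,"slide":[0,0,0],"twist":[0,0,-1]}
    - {"fingers":0.8,"slide":[0,0,0],"twist":[0,0,-1]}
    - {"fingers":0.8,"slide":[0,0,0],"twist":[0,0,-1]}
    - {"fingers":0.8,"slide":[0,0,0],"twist":[0,0,-1]}
    - {"fingers":0.8,"slide":[0,0,0],"twist":[0,0,-1]}
    - {"fingers":0.8,"slide":[0,0,0],"twist":[0,0,-1]}
    - {"fingers":0.8,"slide":[0,0,0],"twist":[0,0,-1]}
    - {"fingers":0.8,"slide":[0,0,0],"twist":[0,0,0]}

```text
t: 22.05
position: [0.4433, -0.2995, 0.2324]
tcp_rot: [0.969, -0.249, -0.001, 0.004]
force: [-0.1, -1.7, -5.4]
grip_width: 0.0133
```

```bash
python3 - <<'E'
from kin import *
st()
E
```

```text
t 22.05 q [-0.754  0.331  1.78  -0.01   1.027 -0.246] tcp [ 0.4433 -0.2995  0.2324] grasp [ 0.4427 -0.3007  0.0774] yaw_x -28.8 zt [-0.004 -0.008 -1.   ] xt [ 0.876 -0.482  0.   ] F [-0.1 -1.7 -5.4] w 0.0133
```

Need yaw −33.8°, 5° more.

>>> carry_out:
  motion:
    - {"fingers":0.8,"slide":[0,0,0],"twist":[0,0,-0.6]}
    - {"fingers":0.8,"slide":[0,0,0],"twist":[0,0,0]}

```text
t: 22.25
position: [0.4432, -0.2995, 0.2324]
tcp_rot: [0.958, -0.287, -0.001, 0.004]
force: [-0.1, -0.5, -4.5]
grip_width: 0.0134
```

```bash
python3 - <<'E'
from kin import *
st()
E
```

```text
t 22.25 q [-0.754  0.331  1.78  -0.01   1.028 -0.166] tcp [ 0.4432 -0.2995  0.2324] grasp [ 0.4425 -0.3006  0.0774] yaw_x -33.4 zt [-0.005 -0.007 -1.   ] xt [ 0.835 -0.55   0.   ] F [-0.1 -0.5 -4.5] w 0.0134
```

>>> carry_out:
  motion:
    - {"fingers":3,"slide":[0,0,0],"twist":[0,0,0]}
    - {"fingers":4.5,"slide":[0,0,0],"twist":[0,0,0]}
    - {"fingers":4.5,"slide":[0,0,0],"twist":[0,0,0]}
    - {"fingers":4.5,"slide":[0,0,3],"twist":[0,0,0]}
    - {"fingers":4.5,"slide":[0,0,4.5],"twist":[0,0,0]}
    - {"fingers":4.5,"slide":[0,0,4.5],"twist":[0,0,0]}
    - {"fingers":4.5,"slide":[0,0,2],"twist":[0,0,0]}
    - {"fingers":4.5,"slide":[0,0,0],"twist":[0,0,0]}

```text
t: 23.05
position: [0.4436, -0.2992, 0.3805]
tcp_rot: [0.96, -0.281, 0.001, 0.005]
force: [0.0, -0.3, 0.6]
grip_width: 0.0452
```

```bash
python3 - <<'E'
from kin import *
c=wristcam("w9")
u,v=proj(c,[.4445,-.2986,.07]).astype(int); im=c["pixels"]
x0,y0=max(0,u-75),max(0,v-70); print(x0,y0)
a=cv2.resize(im[y0:y0+140,x0:x0+150],None,fx=4,fy=4,interpolation=cv2.INTER_CUBIC)[:560]
o=np.zeros((560,800,3),np.uint8); o[:a.shape[0],:600]=a
s=viewer.read_camera("scene")["pixels"]; t=viewer.read_camera("top")["pixels"]
o[0:280,600:800]=cv2.resize(s[145:235,295:360],(200,280),interpolation=cv2.INTER_CUBIC)
o[280:560,600:800]=cv2.resize(t[170:250,290:350],(200,280),interpolation=cv2.INTER_CUBIC)
cv2.imwrite("pics/fin.png",o); cv2.imwrite("pics/topf.png",t); cv2.imwrite("pics/scenef.png",s)
E
```

```text
t 23.05 q [-0.753  0.142  1.668 -0.008  1.325 -0.181] tcp [ 0.4436 -0.2992  0.3805] grasp [ 0.4434 -0.3007  0.2255] yaw_x -32.7 zt [-0.001 -0.009 -1.   ] xt [ 0.842 -0.54   0.004] F [ 0.  -0.3  0.6] w 0.0452
248 114
```

View pics/fin.png

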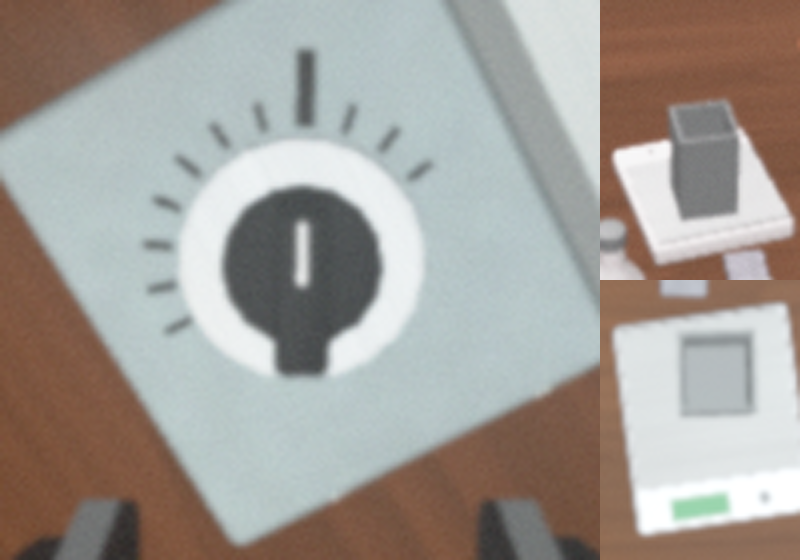

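```bash
python3 - <<'E'
from kin import *
import pickle
c=pickle.load(open("w9.pkl","rb")); f=lambda p:(248+p[0]/4,114+p[1]/4)
az=lambda a,b,z:np.degrees(np.arctan2(*(ray(c,f(a),z)-ray(c,f(b),z))[:2][::-1]))
# sub-pixel axes by moments
im=cv2.cvtColor(c["pixels"],cv2.COLOR_BGR2GRAY)
def line(x0,y0,x1,y1,dark):
    b=im[y0:y1,x0:x1].astype(float); w=np.clip((np.median(b)-b) if dark else (b-np.median(b)),0,None); w[w<.4*w.max()]=0
    Y,X=np.mgrid[y0:y1,x0:x1]; p=np.c_[X.ravel(),Y.ravel()]; m=np.average(p,axis=0,weights=w.ravel()); C=np.cov(p.T,aweights=w.ravel()); d=np.linalg.eigh(C)[1][:,1]; d*=-np.sign(d[1]); return m,d
for n,b,z,k in(("ptr",(317,165,330,190),.08,0),("mark",(318,124,331,148),.034,1)):
    m,d=line(*b,k); A=ray(c,m+5*d,z)-ray(c,m-5*d,z); print(n,m.round(1),d.round(3),"az",np.degrees(np.arctan2(A[1],A[0])).round(2),ray(c,m,z).round(4))
M=ray(c,f((305.5,88)),.034); print("mark from axis az",np.degrees(np.arctan2(M[1]+.2986,M[0]-.4447)).round(2))
print("ptr-tail az",az((302,222),(302,375),.08))
E
```

```text
ptr [323.  177.4] [ 0.008 -1.   ] az 56.82 [ 0.4496 -0.29    0.08  ]
mark [324.  135.4] [ 0.009 -1.   ] az 56.81 [ 0.4695 -0.2607  0.034 ]
mark from axis az 56.21
ptr-tail az 57.31080400733239
```

```bash
python3 - <<'E'
from kin import *
a=cv2.imread("pics/top0.png").astype(int);b=cv2.imread("pics/topf.png").astype(int)
for n,(u,v) in dict(beaker=(224,211),sprayer=(366,128),pot=(254,276),brush=(316,145),jar=(237,139),yellow=(196,269),purple=(150,264)).items():
    print(n,np.abs(a-b)[v-14:v+14,u-14:u+14].mean().round(1))
bot.hand_in(); print("handed in",read_state()["t"])
E
```

```text
beaker 8.9
sprayer 7.1
pot 6.2
brush 6.3
jar 7.5
yellow 7.5
purple 8.8
the job is handed in; nothing more can be done
the job is handed in; nothing more can be done
```

The job is done and handed in, at about 23 s of the 72 s allowed.

**What I did**
- Lifted the square cup from the caddy, stood it on the scale nearest the base and let go so it was weighed.
- Took it again with the hand about 62° off vertical and carried it upright to the hopper. I poured by rolling the hand about 174° to turn the cup over.
- Stood the empty cup back on the pan and turned the dial about 70° clockwise to the long mark.

**Last checks**
- **Balls:** all seven were counted in the hopper. The view from above shows the cup empty and upright on the pan.
- **Dial:** the pointer is at 56.8–57.3° azimuth and the long mark at 56.2–56.8°, so they agree to about 1°.
- **Bystanders:** before and after pictures from above differ only by a similar low level around each bystander, so none appears to have moved.
- **Hand:** it was open and clear above the dial at hand-in.

**What disagreed**
- The wrist force was too noisy to show contact when I set the cup down. I judged both placings from the arm's height, and the first from a picture as well.
- An earlier automatic ball count failed because the arm blocked the view. The count of seven comes from the later, clear picture.

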